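# Feed battery cells into the track with the sprung lever

## Task

First put the roll of tape and the wooden-handled scraper that are in the way on the hand feeder into the blue tool tray. Then feed every battery cell lying on the bench into the feeder's lipped track: lay one cell flat on the nest in front of the pusher, lengthwise along the track, swing the sprung lever fully to its stop so that the pusher drives the cell in, let the lever spring back home, and go on to the next cell. Cells in the track are moved by the pusher only, never by the fingers; leave the meter, the bottle and the yellow basket alone.

Things in the scene. Friction and masses are not known exactly. Their poses are not given: they have to be found in the camera images.
- feeder: hand feeder bolted to the bench: aluminium plate, x -70..60, y -190..255 mm of its frame, top (the deck) 12 mm above the bench. Origin at bench level under the nest's centre; the track runs along +y. Grey gearbox (52 x 85 mm, 60 mm high) at y -190..-105
- pusher_face (a point): middle of the pusher's face, 10 mm above the deck, axes as the feeder; steel block 30 mm wide, 18 mm high. Face 35 mm behind (-y of) the nest's centre at rest, 35 mm past it with the lever at its stop: it then leaves a cell's centre 60 mm past the nest's centre
- track_mouth (a point): mouth of the track, on the deck 55 mm past (+y of) the nest's centre, axes as the feeder. Track 37 mm wide inside, 195 mm long, closed at the far end, 36 mm high over the bench, lips over its edges leave a 26 mm slot: cells enter only from the nest, up to four in a row. Flared guides, 30 mm high over the bench, reach back to 36 mm past the nest's centre
- nest (a point): centre of the nest, on the deck (12 mm above the bench), axes as the feeder: a cell is laid flat here, its 50 mm length along y, within about 8 mm along the track and 5 mm across (an etched rectangle marks it)
- advance (a joint): angle of the sprung advance lever: 0 rad = home, 1.2 rad = at its stop; it turns clockwise seen from above and springs back by itself (about 2 N at the knob at home, 7 N at the stop)
- lever_pivot (a point): lever's pivot, 30 mm above the bench, axes as the feeder; the pivot axis is vertical
- lever_knob (a point): top of the lever's upright black knob (18 mm diameter, from 28 to 70 mm above the bench), 95 mm from the pivot; moves with the lever. At home the knob is 78 mm in -x and 54 mm in -y of the pivot (feeder frame), at the stop 78 mm in -x and 54 mm in +y. The lever's flat steel arm lies 26 to 34 mm above the bench
- cell_a: flat prismatic battery cell, plain aluminium can with a white patch on its upper face, 50 (its x) x 34 (y) x 18 (z) mm, 100 g, lying flat on the bench at the start (either broad face may end up on top); origin at the centre of the cell, 9 mm above its underside. May be absent
- cell_b: flat prismatic battery cell, plain aluminium can with a white patch on its upper face, 50 (its x) x 34 (y) x 18 (z) mm, 100 g, lying flat on the bench at the start (either broad face may end up on top); origin at the centre of the cell, 9 mm above its underside. May be absent
- cell_c: flat prismatic battery cell, plain aluminium can with a white patch on its upper face, 50 (its x) x 34 (y) x 18 (z) mm, 100 g, lying flat on the bench at the start (either broad face may end up on top); origin at the centre of the cell, 9 mm above its underside. May be absent
- cell_d: flat prismatic battery cell, plain aluminium can with a white patch on its upper face, 50 (its x) x 34 (y) x 18 (z) mm, 100 g, lying flat on the bench at the start (either broad face may end up on top); origin at the centre of the cell, 9 mm above its underside. May be absent
- tape: roll of yellow adhesive tape lying flat on the bench in the lever's swing: ring of outer diameter 92 mm, hole 72 mm, 36 mm high, 90 g; origin at the centre of its underside, z along its axis
- scraper: flat scraper lying across the nest: wooden handle 100 (x) x 24 (y) x 14 (z) mm, centred on the origin, which is at the middle of the handle's underside, and a steel blade 30 mm wide and 3 mm thick from x = 50 to 105 mm; 90 g
- tool_tray: open blue plastic tray, heavy, 260 (x) x 240 (y) x 38 mm high, walls and floor 4 mm; origin at the centre of its underside
- meter: orange hand-held meter, 75 x 140 x 36 mm, bystander; origin at the centre of its underside
- cleaner: white bottle, 60 mm diameter, 150 mm high, bystander; origin at the centre of its underside
- basket: empty yellow slatted basket, 120 x 160 x 70 mm, bystander; origin at the centre of its underside
Not all that is in view belongs to the job. Leave any purple look-alike of the scraper alone.

How it is judged:
By the outcome, as a careful person would: the job done as asked, in the order asked, and still so for the second after the job is handed in, with the robot touching nothing.
Of cell_a, cell_b, cell_c, cell_d only 3 to 4 are there at a start; the rules pass over those that are not, and their reading is None.
At some moment in a run one of tape, scraper, cell_a, cell_b, cell_c, cell_d may be knocked a few centimetres aside while the robot is not near it.
Once in a run the grip may slacken for a moment while it holds something.
It also fails if it takes over 210 s, if anything falls off the work surface, if the arm or the gripper's body presses on something with over 40 N, if the wrist force passes 120 N, or if a joint passes its speed limit or range.

## Robot

A 6-joint arm with a two-finger parallel gripper is mounted at the origin on the work surface. World frame = base frame: x ahead of the robot, y to its left, z up, the work surface at z = 0. Lengths are in m, angles in rad, forces in N, time in s.
With the tool pointing down it reaches from about 0.375 to 0.9 m from the base axis. Payload 3.1 kg.
Tool frame: the origin (TCP) lies at the very end of the fingers, on their centre line; the grasp point (between the pads) lies 19 mm behind it; z points along the fingers, y is the line along which they close (so a half turn about z gives the same grasp; the last joint's range is limited). The gripper opens to 85 mm and grips with 20 to 120 N. Pads are 22 mm wide; open, the fingers measure 114 mm over their backs; the gripper's body (76 mm by 85 mm) begins 54 mm behind the grasp point. The pads swing forward as they close: fully open they stand 13 mm farther back than shut.
Start: joints at [-1.339, 0.527, 1.433, -0, 1.181, -0.178], TCP at [0.249, -0.573, 0.192] pointing down, gripper open.
Joint ranges: [-3.08, 3.08], [-0.75, 2.2], [0.22, 2.44], [-1.43, 4.57], [0, 2.65], [-2.85, 2.85]. Speed limits (rad/s): [2.79, 2.79, 3.14, 3.14, 3.14, 3.14].

## Interface

Orientations are given as a unit quaternion [x, y, z, w].
In Python, from station import telemetry, snapshot, ticket gives the robot as it stands.
- The arm moves only by the tool move_arm, never from a script. Its argument "commands" is text: rows parted by semicolons, each of 7 numbers parted by spaces: the shift along the tool's x, y, z in mm, then the turn, a rotation vector about the tool's x, y, z in degrees, then the opening, from -1 (shut) to 1 (fully open). A call has exactly 5 rows; each row is the pose to reach, as a shift and turn from the pose commanded when the call began, along the tool's axes at that moment; what a row does not reach only later rows make up. A row lasts 1/8 s, in which the tool goes at most 62.5 mm and 10.7 degrees, less where a joint would pass 70% of its speed; a pose out of reach is approached as far as the arm can. A call with a gripper value outside its range is refused whole. The fingers move at their own pace and stop on an object; "grip_force" is the grip in N (left out, the last holds). Time passes only in rows, so rows that repeat a pose let the fingers close, or fill a call up. It gives the time, the measured TCP pose, the force, the opening and the grip force at its end, in the units of the state.
- telemetry.sense(): the state, without advancing time (a new reading comes with each control period).
- snapshot(name): name is "scene" or "side" or "wrist"; returns a dict with "image" (480x640x3 uint8, red, green, blue), "fx", "fy", "cx", "cy" (pixels), "pose" (4x4, takes a point from camera to world coordinates). Camera axes: x right, y down, z forward; pixel columns grow to the right and rows downward; lengths in m; the calibration is good to about 2 mm. A picture is of the moment at which its call begins. There is no depth.
- ticket.sign_off(): hands the job in; it is judged then, once.
The state is a dict: "t": time; "q": joint angles; "qd": joint speeds; "tau": joint torques, N m; "tcp_pos": TCP position; "tool_rot": TCP orientation; "force": force on the tool from outside, world axes, zero at the start; "ft_torque": the same for the moment, N m; "finger_gap": opening from 0.0 (shut) to 1.0 (fully open); "gripper_force": force on a finger pad.
Only numpy, scipy, OpenCV 4.12 (cv2) and the standard library are available. Lean on these libraries where they do the work, as an engineer would, in place of code of your own. Each camera call takes 0.05 s, during which the arm holds its last target. There are 200 camera calls.

## Working session

There is one attempt and no reset: what is moved stays moved. The work goes in short steps, Python scripts to look and compute and a tool call to move; the robot and the scene stay as the last step left them, time stands still between calls to the robot, and variables do not carry over. Pictures are saved under pics/ and viewed, at most 14 in all, crops included, and the job is handed in when it is done.

Besides the shell and the picture viewer there is one more tool, called after "Call:" as a command line: name --argument value ..., lists and objects as JSON in quotes. move_arm: Moves the arm, as the interface text tells. Its arguments: {"type":"object","properties":{"commands":{"type":"string"},"grip_force":{"type":"number"}},"required":["commands"]}

```bash
mkdir -p pics; ls; cat > h.py <<'E'
import numpy as np, cv2, json
from station import telemetry, snapshot, ticket
def shot(name, fn):
    s=snapshot(name); cv2.imwrite('pics/'+fn+'.png', s['image'][:,:,::-1])
    np.savez('pics/'+fn+'.npz', **s); return s
def load(fn): return np.load('pics/'+fn+'.npz')
def ray(s,u,v):
    P=s['pose']; d=P[:3,:3]@np.array([(u-s['cx'])/s['fx'],(v-s['cy'])/s['fy'],1]); return P[:3,3],d
def onz(s,u,v,z):
    o,d=ray(s,u,v); return o+d*(z-o[2])/d[2]
def tri(obs):
    A=np.zeros((3,3));b=np.zeros(3)
    for s,u,v in obs:
        o,d=ray(s,u,v); d=d/np.linalg.norm(d); M=np.eye(3)-np.outer(d,d); A+=M;b+=M@o
    return np.linalg.solve(A,b)
def proj(s,p):
    P=s['pose']; c=P[:3,:3].T@(np.asarray(p)-P[:3,3]); return c[0]/c[2]*s['fx']+s['cx'],c[1]/c[2]*s['fy']+s['cy']
E
python3 - <<'E'
from h import *
np.set_printoptions(precision=4,suppress=True)
st=telemetry.sense(); print(st['t'],st['tcp_pos'],st['tool_rot'],st['finger_gap'])
for n in ['scene','side','wrist']:
    s=shot(n,n+'0'); print(n,s['fx'],s['cx'],s['cy']);print(s['pose'])
E
```

```text
pics
0.0 [ 0.2489 -0.5724  0.1905] [ 0.9791  0.2035 -0.     -0.0011] 1.003645700836068
scene 511.9025934238065 316.9036713927854 238.85637476906192
[[-0.6032  0.587  -0.54    1.2423]
 [ 0.7975  0.4341 -0.4189  0.551 ]
 [-0.0115 -0.6833 -0.73    1.0147]
 [ 0.      0.      0.      1.    ]]
side 622.0647201667073 312.45052477200124 234.92679311530662
[[-0.9433 -0.2094  0.2574  0.1642]
 [-0.3318  0.58   -0.744   1.1646]
 [ 0.0065 -0.7872 -0.6166  1.064 ]
 [ 0.      0.      0.      1.    ]]
wrist 330.7670618425127 316.28596189982335 238.6431908642087
[[ 0.3985 -0.8763 -0.2707  0.3186]
 [-0.9172 -0.3816 -0.1149 -0.5436]
 [-0.0027  0.2941 -0.9558  0.3727]
 [ 0.      0.      0.      1.    ]]
```

View pics/scene0.png

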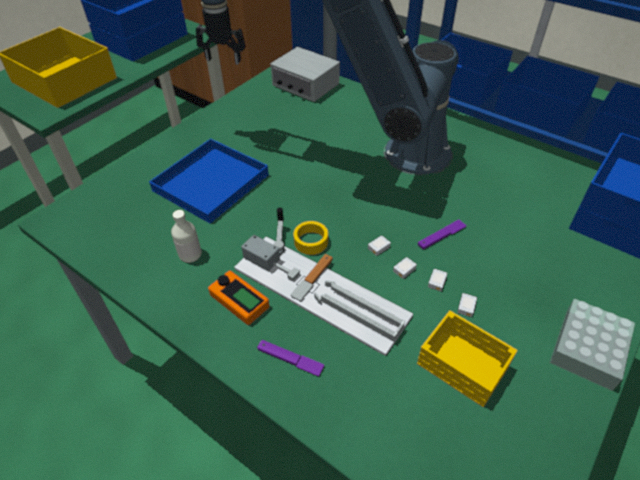

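View pics/side0.png

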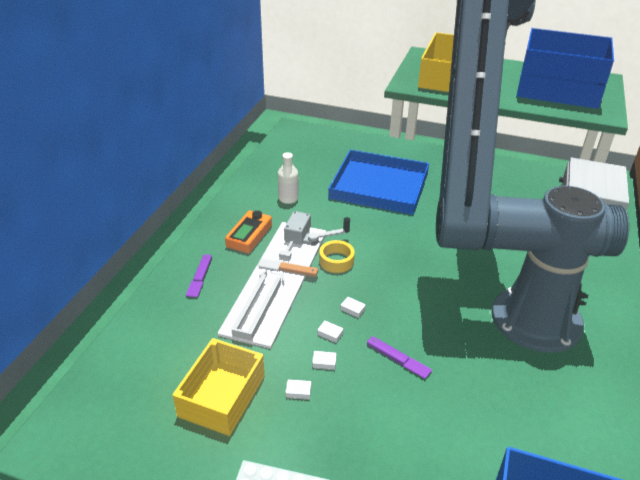

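Scene shows the feeder (deck from (245,258) to (395,345)), tape (311,238), brown scraper (318,275), cells at (379,245), (405,267), (438,280), (468,304); the tray is at (210,180). The purple look-alikes are at (443,235) and (290,358). The brown one on the nest is the one meant. I'll confirm in enlarged crops.

```bash
python3 - <<'E'
import cv2
a=cv2.imread('pics/scene0.png')[195:360,225:485]; cv2.imwrite('pics/c1.png',cv2.resize(a,None,fx=3,fy=3,interpolation=cv2.INTER_CUBIC))
a=cv2.imread('pics/side0.png')[205:405,215:375]; cv2.imwrite('pics/c2.png',cv2.resize(a,None,fx=3,fy=3,interpolation=cv2.INTER_CUBIC))
E
```

```text
(no output)
```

View pics/c1.png

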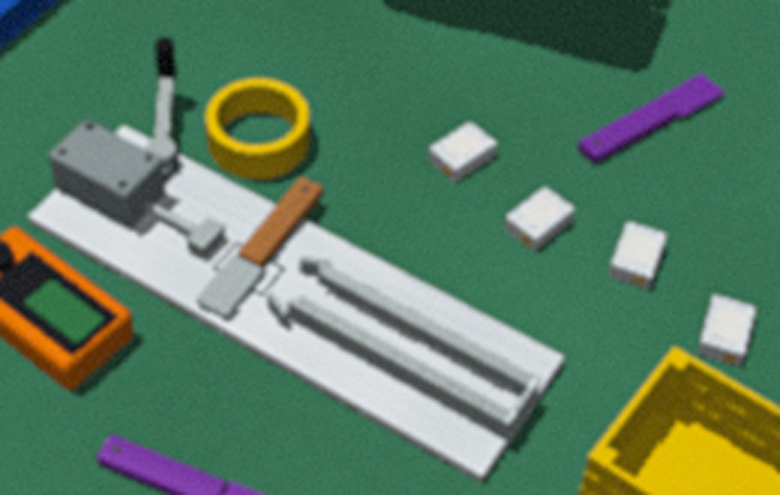

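View pics/c2.png

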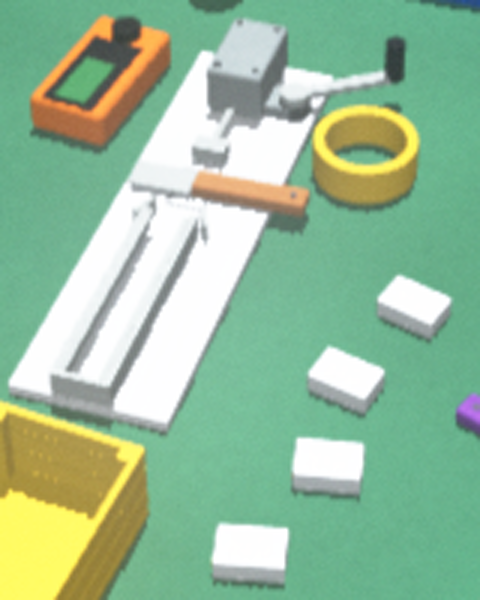

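The crops confirm it: the brown handle with the steel blade lies across the nest's etched rectangle (crop1 (260,250)). The tape is at crop1 (258,125), knob top at (165,42), and four white cells. The purple ones are off the feeder.

```bash
cat > geo.py <<'E'
from h import *
from scipy.optimize import least_squares
np.set_printoptions(precision=4,suppress=True)
A=load('scene0');B=load('side0')
A={k:A[k] for k in A};B={k:B[k] for k in B}
a=lambda u,v:(A,225+u/3,195+v/3)
b=lambda u,v:(B,215+u/3,205+v/3)
pts={(-.07,-.19):[a(125,125),b(330,78)],(.06,-.19):[a(30,215),b(207,52)],(-.07,.255):[a(563,358),b(168,428)],(.06,.255):[a(485,478),b(12,385)]}
def F2W(f,p,z): c,s=np.cos(f[2]),np.sin(f[2]); return np.array([f[0]+c*p[0]-s*p[1],f[1]+s*p[0]+c*p[1],z])
def res(f): return [r for p,o in pts.items() for s,u,v in o for r in np.subtract(proj(s,F2W(f,p,f[3])),(u,v))]
E
python3 - <<'E'
from geo import *
r=least_squares(res,[.6,.1,0,.012]); print(r.x,np.reshape(r.fun,(-1,2)))
T=lambda n,*o: print(n,tri(o))
T('knob',a(165,42),b(396,40)); T('pivot',a(163,158),b(296,95))
T('tape',a(258,114),b(366,139))
T('hend',a(313,184),b(305,197)); T('hjun',a(255,256),b(194,184))
for i,(p,q) in enumerate([((463,147),(416,303)),((540,214),(348,373)),((642,246),(329,460)),((731,320),(252,546))]): T('c%d'%i,a(*p),b(*q))
for p,q in [((152,183),(429,162)),((211,142),(412,210)),((268,174),(330,188)),((208,218),(347,153))]: T('tray',(A,*p),(B,*q))
E
```

```text
[0.6358 0.0518 0.0368 0.0077] [[-0.0575  0.2952]
 [ 2.1234 -0.0682]
 [-0.1868  0.7023]
 [-1.0641  0.0201]
 [ 0.908   0.0212]
 [ 0.65   -0.9462]
 [-0.5234  0.0869]
 [-0.7807  0.3556]]
knob [ 0.5158 -0.1356  0.0701]
pivot [ 0.5923 -0.0789  0.0256]
tape [ 0.5108 -0.0355  0.0347]
hend [0.5396 0.0452 0.0245]
hjun [0.6335 0.0563 0.024 ]
c0 [0.4185 0.1214 0.0127]
c1 [0.4458 0.215  0.0146]
c2 [0.4306 0.3031 0.0191]
c3 [0.4562 0.395  0.0198]
tray [ 0.4301 -0.8779 -0.2118]
tray [ 0.3807 -0.5106 -0.0379]
tray [ 0.5517 -0.1232  0.1924]
tray [ 0.6119 -0.3267  0.0866]
```

```bash
cat >> h.py <<'E'
def pose():
    st=telemetry.sense(); q=st['tool_rot']; a=2*np.arctan2(q[1],q[0]); a=(a+np.pi)%(2*np.pi)-np.pi
    return np.array(st['tcp_pos']),np.degrees(a),st
def rel(fr,fa,to,ta):
    "tool-frame shift mm, turn deg from (fr,fa deg) to (to,ta)"
    d=(np.asarray(to)-fr)*1000;c,s=np.cos(np.radians(fa)),np.sin(np.radians(fa))
    return np.round([d[0]*c+d[1]*s,d[0]*s-d[1]*c,-d[2],fa-ta],1)
def plan(*wps):
    p,a,st=pose(); print('t',st['t'],'tcp',np.round(p,4),'a',round(a,2),'gap',round(st['finger_gap'],3))
    for x,y,z,ta in wps: print((x,y,z,ta),rel(p,a,(x,y,z),ta)); p,a=np.array([x,y,z]),ta
E
python3 - <<'E'
from geo import *
for p in [(152,183),(211,142),(268,174),(208,218)]: print(onz(A,*p,.038))
for p in [(429,162),(412,210),(330,188),(347,153)]: print(onz(B,*p,.038))
plan((.42,-.03,.26,60),(.47,-.035,.17,90))
E
```

```text
[ 0.6283 -0.5328  0.038 ]
[ 0.3833 -0.5363  0.038 ]
[ 0.3958 -0.2855  0.038 ]
[ 0.6343 -0.2953  0.038 ]
[ 0.3706 -0.5498  0.038 ]
[ 0.366  -0.2765  0.038 ]
[ 0.6184 -0.3035  0.038 ]
[ 0.6298 -0.5143  0.038 ]
t 0.15 tcp [ 0.2489 -0.5726  0.1907] a 23.48 gap 0.999
(0.42, -0.03, 0.26, 60) [ 373.1 -429.5  -69.3  -36.5]
(0.47, -0.035, 0.17, 90) [ 20.7  45.8  90.  -30. ]
```

Call:
move_arm --commands "50 -58 -40 0 0 -7 1; 110 -127 -69 0 0 -14 1; 150 -173 -69 0 0 -21 1; 190 -219 -69 0 0 -28 1; 230 -265 -69 0 0 -36.5 1"

```text
t: 0.78
tcp_pos: [0.3397, -0.2846, 0.259]
tool_rot: [0.865, 0.502, 0.0, 0.0]
force: [1.2, 0.1, -0.5]
finger_gap: 1.001
gripper_force: 0.0
```

```bash
python3 -c "
from h import *
plan((.47,-.035,.2,90))"
```

```text
t 0.775 tcp [ 0.3397 -0.2846  0.259 ] a 60.21 gap 1.001
(0.47, -0.035, 0.2, 90) [281.3 -10.9  59.  -29.8]
```

Call:
move_arm --commands "50 -2 10 0 0 -6 1; 100 -4 20 0 0 -12 1; 150 -6 30 0 0 -18 1; 200 -8 45 0 0 -24 1; 240 -11 59 0 0 -29.8 1"

```text
t: 1.4
tcp_pos: [0.4504, -0.0713, 0.1993]
tool_rot: [0.707, 0.707, 0.0, 0.0]
force: [0.6, -0.7, 0.6]
finger_gap: 0.998
gripper_force: 0.0
```

```bash
python3 -c "
from h import *
plan((.47,-.035,.2,90))"
```

```text
t 1.4 tcp [ 0.4504 -0.0713  0.1993] a 90.03 gap 0.998
(0.47, -0.035, 0.2, 90) [36.3 19.6 -0.7  0. ]
```

Call:
move_arm --commands "18 10 0 0 0 0 1; 36 19.6 0 0 0 0 1; 36 19.6 0 0 0 0 1; 36 19.6 0 0 0 0 1; 36 19.6 0 0 0 0 1"

```text
t: 2.02
tcp_pos: [0.4692, -0.0378, 0.1997]
tool_rot: [0.709, 0.705, -0.0, -0.0]
force: [-0.5, 0.1, -0.3]
finger_gap: 1.002
gripper_force: 0.0
```

```bash
python3 -c "
from h import *
s=shot('wrist','w1'); plan((.47,-.035,.2,90)); print(s['pose'])"
```

```text
t 2.075 tcp [ 0.4693 -0.0378  0.1998] a 89.71 gap 1.0
(0.47, -0.035, 0.2, 90) [ 2.8  0.7 -0.2 -0.3]
[[ 9.99988148e-01 -4.48392600e-03 -1.89667845e-03  4.70339767e-01]
 [-4.84336605e-03 -9.55805364e-01 -2.93960283e-01  3.67491596e-02]
 [-4.94759282e-04  2.93965985e-01 -9.55815754e-01  3.81758677e-01]
 [ 0.00000000e+00  0.00000000e+00  0.00000000e+00  1.00000000e+00]]
```

View pics/w1.png

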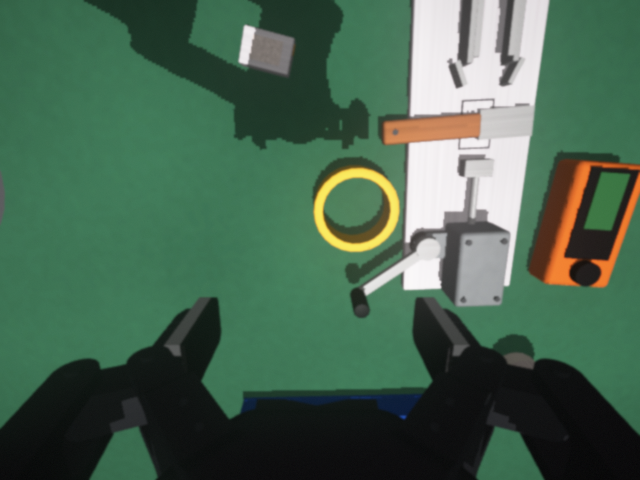

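Wrist view: tape centre (357,208), scraper handle (385–480, 128), nest etching around (476,125), pusher block (477,168), pivot (428,246), knob top (362,310).

```bash
python3 - <<'E'
from geo import *
W=load('w1');W={k:W[k] for k in W}
o=lambda n,u,v,z: print(n,onz(W,u,v,z))
o('tape',357,208,.036);o('pivot',428,246,.036);o('knobtop',362,310,.070)
print('tapetri',tri([a(258,114),b(366,139),(W,357,208)]),'knobtri',tri([a(165,42),b(396,40),(W,362,310)]))
o('deckL0',404,290,.012);o('deckL1',413,0,.012);o('R',512,287,.012);o('R1',548,0,.012)
for p in [(462,100),(494,99),(459,147),(490,150)]: o('nest',*p,.012)
o('pface',464,177,.030);o('pface',492,177,.030);o('pfacefront',464,160,.030);o('pff',494,160,.03)
o('h0',383,130,.026);o('hj',480,124,.026);o('blade',532,121,.015)
plan((.47,-.035,.2,90))
E
python3 - <<'E'
import cv2
a=cv2.imread('pics/w1.png')[40:330,330:560]; cv2.imwrite('pics/c3.png',cv2.resize(a,None,fx=2,fy=2,interpolation=cv2.INTER_CUBIC))
E
```

```text
tape [ 0.5131 -0.0357  0.036 ]
pivot [ 0.5926 -0.0786  0.036 ]
knobtop [ 0.5176 -0.1382  0.07  ]
tapetri [ 0.5118 -0.0354  0.0352] knobtri [ 0.5164 -0.1363  0.0704]
deckL0 [ 0.577  -0.1435  0.012 ]
deckL1 [0.5633 0.1615 0.012 ]
R [ 0.7089 -0.14    0.012 ]
R1 [0.6925 0.1609 0.012 ]
nest [0.6213 0.0726 0.012 ]
nest [0.6543 0.0734 0.012 ]
nest [0.6239 0.0256 0.012 ]
nest [0.6577 0.0223 0.012 ]
pface [ 0.6254 -0.0043  0.03  ]
pface [ 0.6548 -0.0045  0.03  ]
pfacefront [0.6232 0.0131 0.03  ]
pff [0.6543 0.013  0.03  ]
h0 [0.5384 0.0432 0.026 ]
hj [0.6367 0.0485 0.026 ]
blade [0.6957 0.0516 0.015 ]
t 2.075 tcp [ 0.4693 -0.0378  0.1998] a 89.71 gap 1.0
(0.47, -0.035, 0.2, 90) [ 2.8  0.7 -0.2 -0.3]
```

View pics/c3.png

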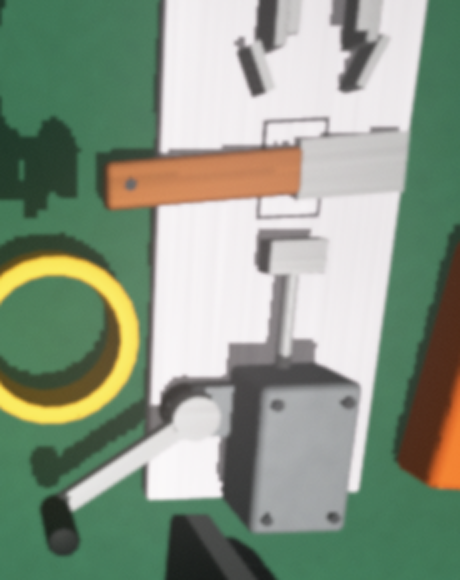

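Call:
move_arm --commands "2.3 1.7 60 0 0 0 1; 2.3 1.7 115 0 0 0 1; 2.3 1.7 160 0 0 0 1; 2.3 1.7 190 0 0 0 1; 2.3 1.7 190 0 0 0 1"

```text
t: 2.7
tcp_pos: [0.4697, -0.035, 0.008]
tool_rot: [0.709, 0.705, -0.001, -0.002]
force: [0.1, -0.2, 0.0]
finger_gap: 1.002
gripper_force: 0.0
```

Call:
move_arm --commands "0 0 0 0 0 0 -1; 0 0 0 0 0 0 -1; 0 0 0 0 0 0 -1; 0 0 0 0 0 0 -1; 0 0 0 0 0 0 -1" --grip_force 60

```text
t: 3.32
tcp_pos: [0.4715, -0.0349, 0.01]
tool_rot: [0.708, 0.706, 0.0, 0.0]
force: [0.2, -0.8, 0.8]
finger_gap: -0.002
gripper_force: 0.0
```

Call:
move_arm --commands "0 0 -30 0 0 0 -1; 0 0 -70 0 0 0 -1; 0 0 -110 0 0 0 -1; 0 0 -110 0 0 0 -1; 0 0 -110 0 0 0 -1"

```text
t: 3.95
tcp_pos: [0.4707, -0.0346, 0.1194]
tool_rot: [0.708, 0.706, -0.0, -0.0]
force: [-1.1, 0.3, -0.2]
finger_gap: -0.001
gripper_force: 0.0
```

```bash
python3 -c "
from h import *
plan((.462,-.40,.12,90),(.462,-.41,.02,90),(.462,-.41,.13,90))"
```

```text
t 3.95 tcp [ 0.4707 -0.0346  0.1194] a 89.78 gap -0.001
(0.462, -0.4, 0.12, 90) [-3.654e+02 -7.300e+00 -6.000e-01 -2.000e-01]
(0.462, -0.41, 0.02, 90) [-10.   0. 100.   0.]
(0.462, -0.41, 0.13, 90) [   0.    0. -110.    0.]
```

The grip closed on nothing, so the tape may have been knocked aside. I'll look.

```bash
cat > tape.py <<'E'
from h import *
import sys
np.set_printoptions(precision=4,suppress=True)
o=[]
for n,ar in (('scene',(60,2000)),('side',(60,2000))):
    s=shot(n,n+sys.argv[1]); hsv=cv2.cvtColor(s['image'],cv2.COLOR_RGB2HSV)
    m=cv2.inRange(hsv,(20,120,90),(32,255,255))
    k,l,st,c=cv2.connectedComponentsWithStats(m)
    for i in range(1,k):
        if st[i,4]>100: print(n,st[i],c[i])
E
python3 tape.py 1; python3 -c "
import cv2,numpy as np
a=cv2.imread('pics/scene1.png')[160:360,200:500]; b=cv2.imread('pics/side1.png')[180:380,230:430]
a=cv2.resize(a,(480,320));b=cv2.resize(b,(320,320));cv2.imwrite('pics/c4.png',np.hstack([a,b]))"
```

```text
scene [   0   27  116   80 4920] [59.8817 67.001 ]
scene [293 221  35  34 752] [310.2912 236.8723]
scene [ 417  311  100   96 5328] [465.7417 356.8592]
side [319 240  35  32 795] [336.4214 255.766 ]
side [ 173  339   91   97 5717] [218.9496 386.2062]
```

View pics/c4.png

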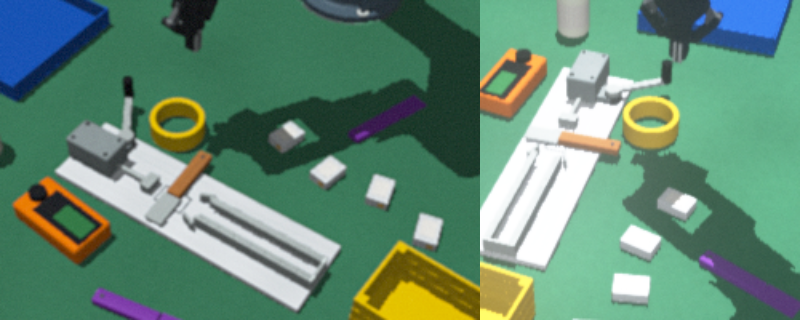

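```bash
python3 -c "
from h import *
A=load('scene1');B=load('side1');p,a,st=pose()
for s,ox,oy in((A,200,160),(B,230,180)):
  u,v=proj(s,p);print(u,v,(u-ox)*1.6,(v-oy)*1.6)
  for q in [(.512,-.0355,.036),(.471,-.0355,.036)]: print(proj(s,q))
print(st)
s=shot('wrist','w2')
"
```

```text
320.4436457728365 201.8844297324752 192.70983323653837 67.01508757196034
(np.float64(310.86977527911176), np.float64(233.36827312771248))
(np.float64(320.1628553382356), np.float64(224.5075664086756))
353.71941270783833 228.79443063791 197.95106033254135 78.07108902065602
(np.float64(336.8565068613534), np.float64(250.45966786319795))
(np.float64(352.0005893662674), np.float64(253.88800734502092))
{'t': 4.05, 'q': array([-3.10961006e-01,  4.40987340e-01,  1.88166857e+00, -8.74360806e-06,
        8.21835804e-01, -3.07079311e-01]), 'qd': array([-0.00238168,  0.00643744, -0.0028839 , -0.00082032,  0.00215873,
        0.00082729]), 'tau': array([ 3.31224664e-02, -3.45300293e+01, -1.17914459e+01,  4.12769823e-04,
       -2.30544596e-03, -2.63795027e-05]), 'tcp_pos': array([ 0.47016566, -0.03451586,  0.11857652]), 'tool_rot': array([ 7.08474987e-01,  7.05734435e-01, -6.67543364e-04, -1.28667603e-03]), 'force': array([0.33668972, 0.81056433, 0.10788897]), 'ft_torque': array([-0.01402189, -0.0101011 , -0.02650826]), 'gripper_force': 0.0, 'finger_gap': -0.0032908967948329184}
```

View pics/w2.png

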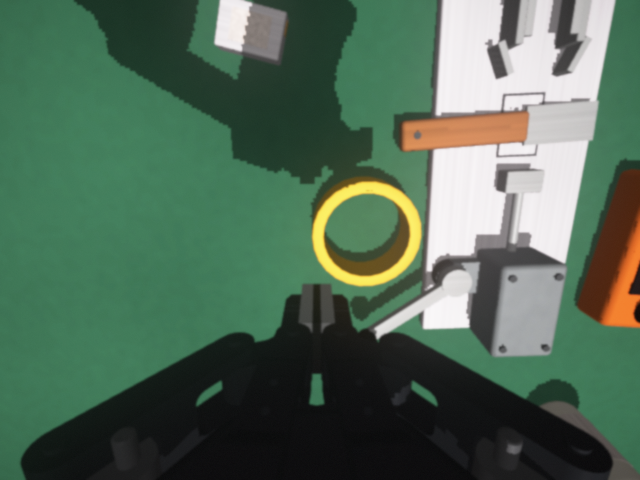

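```bash
python3 -c "
from h import *
A=load('scene1');B=load('side1');W=load('w2');p,a,st=pose()
print(tri([(A,322,190),(B,355,217)]),tri([(A,322,190),(B,355,217),(W,317,287)]),p,proj(W,p))
print('tape', onz(W,367,233,.036),tri([(A,311,233.5),(B,337,251),(W,367,233)]))
a=cv2.imread('pics/scene1.png')[150:260,260:360]; b=cv2.imread('pics/side1.png')[180:290,290:390]
a=cv2.resize(a,(400,440),interpolation=2);b=cv2.resize(b,(400,440),interpolation=2);cv2.imwrite('pics/c5.png',np.hstack([a,b]))
"
```

```text
[ 0.46763003 -0.03104358  0.15865719] [ 0.46926793 -0.0288216   0.15981021] [ 0.47024257 -0.03456211  0.1185015 ] (np.float64(315.2967200832664), np.float64(268.65205596611486))
tape [ 0.51277649 -0.03645883  0.036     ] [ 0.51196342 -0.03595029  0.03477464]
```

View pics/c5.png

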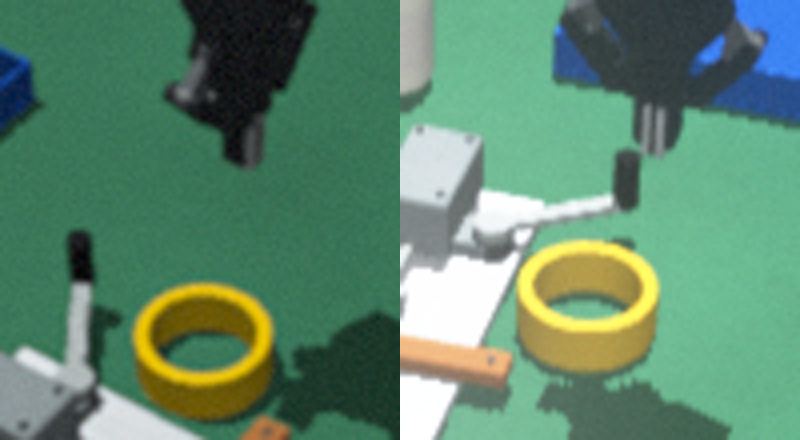

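```bash
python3 -c "
from h import *
W=load('w1');W2=load('w2')
for dz in (0,.013,.03,.04,.053,.06):
  print(dz,proj(W,(.4693-.0425,-.0378,.1998+dz)),proj(W,(.4693+.0425,-.0378,.1998+dz)),'|',proj(W2,(.4702-.0145,-.0345,.1185+dz)),proj(W2,(.4702+.0145,-.0345,.1185+dz)))
"
```

```text
0 (np.float64(243.53978553581538), np.float64(268.96533395971096)) (np.float64(387.1027298257439), np.float64(268.3463044573226)) | (np.float64(290.75923188268143), np.float64(268.6132489069576)) (np.float64(339.7040569216759), np.float64(268.49437775564775))
0.013 (np.float64(238.6019658977936), np.float64(277.9075787421474)) (np.float64(391.89091208010507), np.float64(277.25445664892095)) | (np.float64(288.96054467078613), np.float64(277.5039381621056)) (np.float64(341.21973271270383), np.float64(277.3826476345791))
0.03 (np.float64(231.03770402978938), np.float64(291.60623243563106)) (np.float64(399.226979848802), np.float64(290.9028110138593)) | (np.float64(286.205269036021), np.float64(291.1229261211991)) (np.float64(343.5417202793049), np.float64(290.99931438458066))
0.04 (np.float64(225.8599065394714), np.float64(300.98306998469496)) (np.float64(404.2492994925762), np.float64(300.2465630610677)) | (np.float64(284.31935797113067), np.float64(300.4447521340262)) (np.float64(345.1312222325016), np.float64(300.32051778225394))
0.053 (np.float64(218.11005891632414), np.float64(315.0178139715226)) (np.float64(411.76753417987936), np.float64(314.23382905238384)) | (np.float64(281.4967755127964), np.float64(314.39642942851225)) (np.float64(347.5104289114679), np.float64(314.2727305084765))
0.06 (np.float64(213.3613697678133), np.float64(323.6175490519023)) (np.float64(416.3749539360879), np.float64(322.80568246533585)) | (np.float64(279.76733632399674), np.float64(322.94483423820185)) (np.float64(348.9683532520414), np.float64(322.82233265874356))
```

The finger tips sit about 40 mm behind the reported TCP. Two fixed views put them at z≈0.159 while the readout says 0.1185, and the open fingers in the wrist view agree. So the fingers closed above the ring. I'll apply this offset and descend carefully.

Call:
move_arm --commands "0 0 0 0 0 0 1; 0 0 50 0 0 0 1; -1 1 100 0 0 0 1; -1 1 125 0 0 0 1; -1 1 135 0 0 0 1"

```text
t: 4.72
tcp_pos: [0.4711, -0.0355, -0.0172]
tool_rot: [0.709, 0.706, -0.001, -0.002]
force: [-0.7, -0.4, 0.2]
finger_gap: 0.998
gripper_force: 0.0
```

Call:
move_arm --commands "0 0 4 0 0 0 1; 0 0 8 0 0 0 1; 0 0 11 0 0 0 1; 0 0 11 0 0 0 1; 0 0 11 0 0 0 1"

```text
t: 5.35
tcp_pos: [0.4726, -0.0359, -0.0259]
tool_rot: [0.708, 0.706, 0.0, 0.0]
force: [-0.2, -0.2, 0.2]
finger_gap: 1.0
gripper_force: 0.0
```

Call:
move_arm --commands "0 0 0 0 0 0 -0.6; 0 0 0 0 0 0 -1; 0 0 0 0 0 0 -1; 0 0 0 0 0 0 -1; 0 0 0 0 0 0 -1" --grip_force 50

```text
t: 5.98
tcp_pos: [0.4723, -0.0359, -0.0262]
tool_rot: [0.708, 0.706, -0.0, 0.0]
force: [-0.8, -0.3, 1.3]
finger_gap: 0.115
gripper_force: 52.1
```

Call:
move_arm --commands "0 0 -50 0 0 0 -1; 0 0 -100 0 0 0 -1; -30 -3 -110 0 0 0 -1; -75 -5 -110 0 0 0 -1; -125 -7 -110 0 0 0 -1"

```text
t: 6.6
tcp_pos: [0.4645, -0.1615, 0.084]
tool_rot: [0.708, 0.706, 0.0, 0.0]
force: [0.7, 0.4, -0.6]
finger_gap: 0.119
gripper_force: 52.4
```

Call:
move_arm --commands "-55 -2 0 0 0 0 -1; -110 -3 0 0 0 0 -1; -165 -4 0 0 0 0 -1; -220 -5 0 0 0 0 -1; -260 -6 0 0 0 0 -1"

```text
t: 7.22
tcp_pos: [0.4572, -0.4232, 0.0833]
tool_rot: [0.709, 0.705, -0.0, 0.0]
force: [0.1, 0.3, -0.7]
finger_gap: 0.124
gripper_force: 52.4
```

```bash
python3 -c "
from h import *
plan((.459,-.455,.084,90),(.459,-.455,-.015,90),(.459,-.455,.1,90),(.58,-.0,.13,0)); shot('scene','s2'); print(pose()[2]['gripper_force'])"
```

```text
t 7.225 tcp [ 0.4572 -0.4232  0.0833] a 89.69 gap 0.124
(0.459, -0.455, 0.084, 90) [-31.8   1.9  -0.7  -0.3]
(0.459, -0.455, -0.015, 90) [ 0.  0. 99.  0.]
(0.459, -0.455, 0.1, 90) [   0.    0. -115.    0.]
(0.58, -0.0, 0.13, 0) [455. 121. -30.  90.]
52.38570541347144
```

Call:
move_arm --commands "-20 2 0 0 0 0 -1; -32 2 30 0 0 0 -1; -32 2 65 0 0 0 -1; -32 2 93 0 0 0 -1; -32 2 101 0 0 0 -1"

```text
t: 7.9
tcp_pos: [0.4583, -0.4507, -0.0198]
tool_rot: [0.708, 0.706, 0.0, -0.003]
force: [0.5, 0.6, -1.5]
finger_gap: 0.118
gripper_force: 52.4
```

Call:
move_arm --commands "0 0 1 0 0 0 -1; 0 0 1 0 0 0 0; 0 0 1 0 0 0 0.2; 0 0 1 0 0 0 0.2; 0 0 1 0 0 0 0.2"

```text
t: 8.52
tcp_pos: [0.4599, -0.4531, -0.0177]
tool_rot: [0.708, 0.706, -0.0, 0.0]
force: [-0.1, -0.4, -0.9]
finger_gap: 0.599
gripper_force: 0.0
```

Call:
move_arm --commands "0 0 -30 0 0 0 0.2; 0 0 -80 0 0 0 0.2; 0 0 -130 0 0 0 0.2; 0 0 -160 0 0 0 0.2; 40 10 -170 0 0 10 0.2"

```text
t: 9.15
tcp_pos: [0.4708, -0.4167, 0.155]
tool_rot: [0.77, 0.638, -0.0, 0.004]
force: [0.6, 0.6, -0.1]
finger_gap: 0.598
gripper_force: 0.0
```

```bash
python3 -c "
from h import *
plan((.59,.045,.16,0)); s=shot('scene','s2'); cv2.imwrite('pics/c6.png',cv2.resize(s['image'][120:320,130:430,::-1],None,fx=2,fy=2))"
```

```text
t 9.15 tcp [ 0.4708 -0.4167  0.155 ] a 79.31 gap 0.598
(0.59, 0.045, 0.16, 0) [475.8  31.4  -5.   79.3]
```

View pics/c6.png

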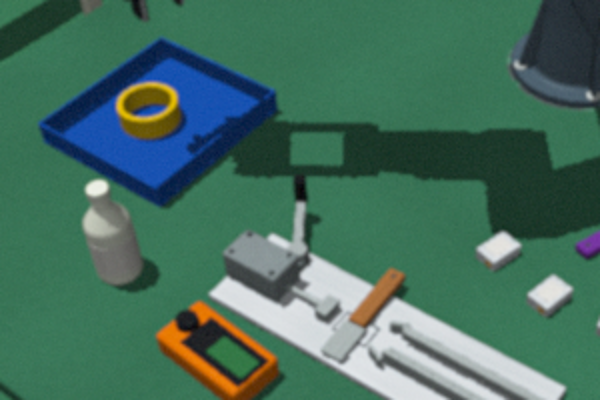

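Tape is lying in the tray. Next the scraper.

Call:
move_arm --commands "50 3 0 0 0 10 0.2; 100 6 0 0 0 20 0.2; 150 8 0 0 0 30 0.2; 200 10 0 0 0 40 0.2; 250 12 0 0 0 50 0.2"

```text
t: 9.82
tcp_pos: [0.5261, -0.1673, 0.1518]
tool_rot: [0.967, 0.254, 0.0, -0.0]
force: [-0.7, 0.0, -0.1]
finger_gap: 0.601
gripper_force: 0.0
```

```bash
python3 -c "
from h import *
plan((.56,.045,.15,4))"
```

```text
t 9.825 tcp [ 0.5261 -0.1673  0.1518] a 29.48 gap 0.601
(0.56, 0.045, 0.15, 4) [ 134.  -168.1    1.8   25.5]
```

Call:
move_arm --commands "35 -44 0 0 0 8 0.2; 70 -88 0 0 0 16 0.2; 105 -132 0 0 0 23 0.2; 134 -168 2 0 0 25.5 0.2; 134 -168 2 0 0 25.5 0.2"

```text
t: 10.45
tcp_pos: [0.5584, 0.0467, 0.1496]
tool_rot: [0.999, 0.04, -0.0, -0.0]
force: [0.1, 0.6, 0.1]
finger_gap: 0.604
gripper_force: 0.0
```

```bash
cat > orange.py <<'E'
from h import *
s=shot('wrist','w3'); hsv=cv2.cvtColor(s['image'],cv2.COLOR_RGB2HSV)
m=cv2.inRange(hsv,(6,90,60),(17,230,230))
k,l,st,c=cv2.connectedComponentsWithStats(m)
for i in range(1,k):
    if st[i,4]>800:
        r=cv2.minAreaRect(np.argwhere(l==i)[:,::-1].astype(np.float32)); b=cv2.boxPoints(r)
        w=np.array([onz(s,*p,.026)[:2] for p in b]); print(st[i],w.round(4).tolist(),w.mean(0))
plan((.59,.048,.0,4))
E
python3 orange.py
```

```text
[ 376    0  184   38 3590] [[0.7407, 0.0136], [0.7523, -0.1305], [0.7271, -0.1381], [0.7151, 0.0102]] [ 0.73380439 -0.0611743 ]
[ 309  133   26  107 2540] [[0.5392, 0.0518], [0.6366, 0.059], [0.6383, 0.0371], [0.5411, 0.0277]] [0.58879212 0.04390274]
t 10.5 tcp [0.5585 0.0449 0.1496] a 4.52 gap 0.601
(0.59, 0.048, 0.0, 4) [ 31.6  -0.6 149.6   0.5]
```

View pics/w3.png

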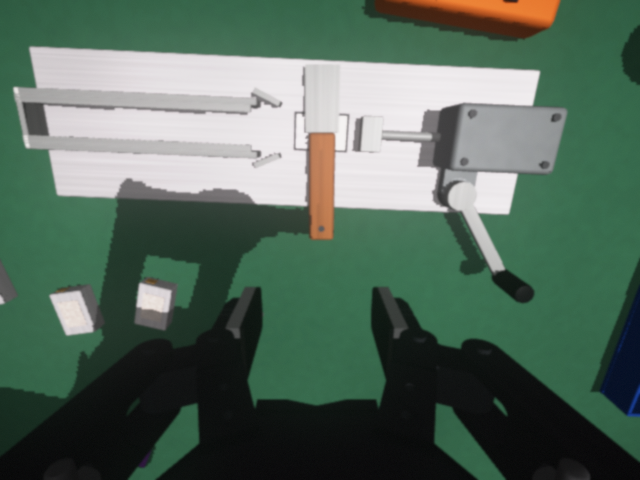

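Call:
move_arm --commands "33.4 3.3 30 0 0 0 0.2; 33.4 3.3 90 0 0 0 0.2; 33.4 3.3 140 0 0 0 0.2; 33.4 3.3 168 0 0 0 0.2; 33.4 3.3 168 0 0 0 0.2"

```text
t: 11.12
tcp_pos: [0.5902, 0.0412, -0.0206]
tool_rot: [0.999, 0.037, -0.003, -0.0]
force: [-0.4, -0.2, -0.0]
finger_gap: 0.595
gripper_force: 0.0
```

Call:
move_arm --commands "0 0 4 0 0 0 0.2; 0 0 8 0 0 0 0.2; 0 0 9 0 0 0 -1; 0 0 9 0 0 0 -1; 0 0 9 0 0 0 -1"

```text
t: 11.75
tcp_pos: [0.5931, 0.0427, -0.0263]
tool_rot: [0.999, 0.037, 0.001, 0.0]
force: [-0.9, 1.1, 5.5]
finger_gap: 0.266
gripper_force: 50.3
```

Call:
move_arm --commands "0 0 0 0 0 0 -1; 0 0 -20 0 0 0 -1; 0 0 -60 0 0 0 -1; 0 0 -110 0 0 0 -1; 0 0 -130 0 0 0 -1" --grip_force 60

```text
t: 12.38
tcp_pos: [0.5942, 0.0425, 0.1068]
tool_rot: [0.999, 0.037, 0.003, 0.0]
force: [0.5, 0.4, -1.1]
finger_gap: 0.259
gripper_force: 59.2
```

```bash
python3 -c "
from h import *
s=load('w3')
for p in [(295,113),(349,115),(294,150),(346,151)]: print(onz(s,*p,.012))
plan((.50,-.34,.11,4.5),(.50,-.34,.0,4.5))"
```

```text
[0.6528515  0.07325196 0.012     ]
[0.65509102 0.0243545  0.012     ]
[0.6204615  0.07219107 0.012     ]
[0.62347282 0.02369052 0.012     ]
t 12.375 tcp [0.5942 0.0425 0.1068] a 4.29 gap 0.259
(0.5, -0.34, 0.11, 4.5) [-1.226e+02  3.744e+02 -3.200e+00 -2.000e-01]
(0.5, -0.34, 0.0, 4.5) [  0.   0. 110.   0.]
```

Call:
move_arm --commands "-18 48 -10 0 0 0 -1; -37 98 -10 0 0 0 -1; -56 148 -10 0 0 0 -1; -75 198 -10 0 0 0 -1; -94 248 -10 0 0 0 -1"

```text
t: 13.0
tcp_pos: [0.5165, -0.2132, 0.1137]
tool_rot: [0.999, 0.037, 0.0, 0.0]
force: [0.1, 0.3, -1.7]
finger_gap: 0.262
gripper_force: 59.2
```

```bash
python3 -c "
from h import *
plan((.478,-.35,.11,4.5),(.478,-.35,-.026,4.5))"
```

```text
t 13.0 tcp [ 0.5165 -0.2132  0.1137] a 4.29 gap 0.262
(0.478, -0.35, 0.11, 4.5) [-48.7 133.6   3.7  -0.2]
(0.478, -0.35, -0.026, 4.5) [  0.   0. 136.   0.]
```

Call:
move_arm --commands "-20 54 0 0 0 0 -1; -38 104 0 0 0 0 -1; -49 134 3 0 0 0 -1; -49 134 30 0 0 0 -1; -49 134 60 0 0 0 -1"

```text
t: 13.62
tcp_pos: [0.4783, -0.3502, 0.0535]
tool_rot: [0.999, 0.037, 0.001, 0.001]
force: [0.7, -0.1, -1.8]
finger_gap: 0.262
gripper_force: 59.3
```

Call:
move_arm --commands "0 0 40 0 0 0 -1; 0 0 65 0 0 0 -1; 0 0 79 0 0 0 -1; 0 0 79 0 0 0 -1; 0 0 79 0 0 0 0"

```text
t: 14.25
tcp_pos: [0.4793, -0.3501, -0.025]
tool_rot: [0.999, 0.038, 0.001, 0.001]
force: [-2.5, -15.0, -11.7]
finger_gap: 0.463
gripper_force: 8.8
```

Call:
move_arm --commands "0 0 0 0 0 0 0; 0 0 0 0 0 0 0; 0 0 -40 0 0 0 0; 0 0 -90 0 0 0 0; 0 0 -140 0 0 0 0"

```text
t: 14.88
tcp_pos: [0.4784, -0.3486, 0.1162]
tool_rot: [0.999, 0.037, 0.0, 0.0]
force: [0.9, -1.3, -0.4]
finger_gap: 0.499
gripper_force: 0.0
```

```bash
python3 -c "
from h import *
plan((.516,-.137,.13,2.7)); s=shot('scene','s3'); hsv=cv2.cvtColor(s['image'],cv2.COLOR_RGB2HSV)
m=cv2.inRange(hsv,(6,90,60),(17,230,230));k,l,st,c=cv2.connectedComponentsWithStats(m)
for i in range(1,k):
  if st[i,4]>60: print(st[i],c[i],onz(s,*c[i],.018))
"
```

```text
t 14.875 tcp [ 0.4784 -0.3486  0.1162] a 4.26 gap 0.499
(0.516, -0.137, 0.13, 2.7) [  53.3 -208.3  -13.8    1.6]
[182   0  43  22 581] [198.62134251   7.82616179] [-0.34103802 -1.35026754  0.018     ]
[ 229    0   63   89 2119] [263.30580462  49.476168  ] [-0.21085744 -0.83740174  0.018     ]
[169  60  35  38 813] [187.87576876  77.82164822] [ 0.1279434  -0.92133318  0.018     ]
[223 176  25  20 151] [235.46357616 185.17880795] [ 0.47478027 -0.34675258  0.018     ]
[208 271  61  54 381] [240.1312336  296.12860892] [ 0.76690897 -0.05585423  0.018     ]
```

Call:
move_arm --commands "0 -45 -40 0 0 -9 0.2; 0 -95 -60 0 0 -19 0.2; 0 -145 -84 0 0 -29 0.2; 0 -195 -84 0 0 -39 0.2; 0 -245 -84 0 0 -49 0.2"

```text
t: 15.55
tcp_pos: [0.46, -0.1029, 0.1992]
tool_rot: [0.893, 0.451, 0.001, 0.001]
force: [0.7, -0.4, -0.5]
finger_gap: 0.597
gripper_force: 0.0
```

```bash
python3 -c "
from h import *
plan((.44,.12,.2,92.7))"
```

```text
t 15.55 tcp [ 0.46   -0.1029  0.1992] a 53.58 gap 0.597
(0.44, 0.12, 0.2, 92.7) [ 167.5 -148.4   -0.8  -39.1]
```

Call:
move_arm --commands "38 -34 0 0 0 -9 0.2; 78 -70 0 0 0 -19 0.2; 120 -106 0 0 0 -29 0.2; 160 -142 0 0 0 -39 0.2; 167 -148 0 0 0 -39 0.2"

```text
t: 16.18
tcp_pos: [0.4401, 0.1206, 0.1986]
tool_rot: [0.691, 0.723, 0.001, 0.0]
force: [-0.4, -0.7, 0.8]
finger_gap: 0.597
gripper_force: 0.0
```

Call:
move_arm --commands "0 0 0 0 0 0 0.2; 0 0 0 0 0 0 0.2; 0 0 0 0 0 0 0.2; 0 0 0 0 0 0 0.2; 0 0 0 0 0 0 0.2"

```text
t: 16.8
tcp_pos: [0.4414, 0.1172, 0.1977]
tool_rot: [0.693, 0.721, -0.0, -0.0]
force: [-0.8, -1.2, -0.3]
finger_gap: 0.602
gripper_force: 0.0
```

```bash
cat > cells.py <<'E'
from h import *
import sys
s=shot('wrist','w_'+sys.argv[1]); im=s['image']; hsv=cv2.cvtColor(im,cv2.COLOR_RGB2HSV)
m=((hsv[:,:,1]<70)&(hsv[:,:,2]>60)).astype(np.uint8)
m=cv2.morphologyEx(m,cv2.MORPH_OPEN,np.ones((3,3)))
k,l,st,c=cv2.connectedComponentsWithStats(m); out=im.copy()
for i in range(1,k):
    if 800<st[i,4]<6000 and st[i,1]+st[i,3]<400:
        r=cv2.minAreaRect(np.argwhere(l==i)[:,::-1].astype(np.float32)); b=cv2.boxPoints(r)
        w=np.array([onz(s,*p,.018)[:2] for p in b]); e=[w[1]-w[0],w[2]-w[1]]; L=[np.linalg.norm(x) for x in e]
        e=e[int(L[1]>L[0])]; ang=np.degrees(np.arctan2(e[1],e[0]))%180
        print(c[i].round(),st[i,4],'ctr',w.mean(0).round(4),'LxW',np.round(np.array(L)*1000,1),'long-axis',round(ang,1))
        cv2.polylines(out,[b.astype(int)],True,(255,0,0))
cv2.imwrite('pics/o_'+sys.argv[1]+'.png',out[:,:,::-1])
plan((.418,.121,.2,92.7))
E
python3 cells.py 1
```

```text
[314.  22.] 2386 ctr [0.4335 0.296 ] LxW [50.9 38.4] long-axis 11.3
[325. 116.] 1878 ctr [0.4476 0.2124] LxW [35.8 52.2] long-axis 169.7
[298. 204.] 1625 ctr [0.4215 0.1201] LxW [39.  52.3] long-axis 166.7
[ 18. 295.] 2774 ctr [ 0.0869 -0.0091] LxW [ 44.5 162.6] long-axis 78.4
t 16.85 tcp [0.4413 0.1173 0.1977] a 92.23 gap 0.598
(0.418, 0.121, 0.2, 92.7) [  4.6 -23.2  -2.3  -0.5]
```

View pics/o_1.png

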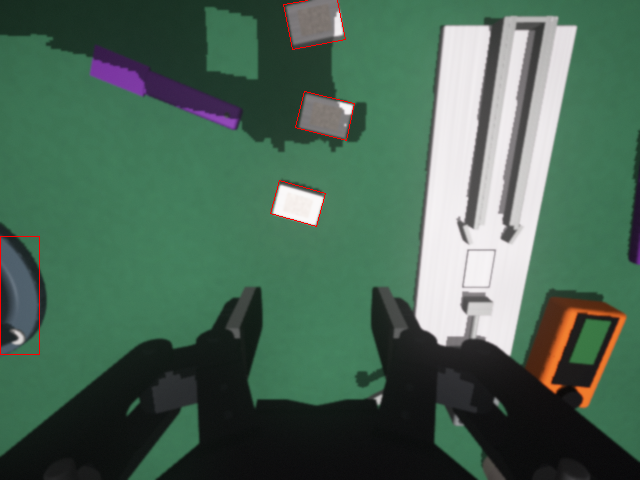

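Call:
move_arm --commands "3 -21 40 0 0 -10 0.2; 3 -21 80 0 0 -20 0.2; 3 -21 110 0 0 -30 0.2; 3 -21 130 0 0 -40 0.2; 3 -21 130 0 0 -50 0.2" --grip_force 50

```text
t: 17.48
tcp_pos: [0.4191, 0.1197, 0.0662]
tool_rot: [0.321, 0.947, -0.001, -0.002]
force: [0.2, 0.2, 0.7]
finger_gap: 0.602
gripper_force: 0.0
```

```bash
python3 -c "
from h import *
s=load('w_1')
w=np.array([onz(s,*p,.012) for p in [(467,249),(495,250),(463,287),(491,289)]]);print(w,w.mean(0))
plan((.420,.1195,-.034,166.7))"
```

```text
[[0.6207554  0.07284769 0.012     ]
 [0.65384401 0.07289001 0.012     ]
 [0.62431702 0.02407564 0.012     ]
 [0.65889273 0.02274522 0.012     ]] [0.63945229 0.04813964 0.012     ]
t 17.475 tcp [0.4191 0.1197 0.0662] a 142.6 gap 0.602
(0.42, 0.1195, -0.034, 166.7) [ -0.9   0.4 100.2 -24.1]
```

Call:
move_arm --commands "-1 0.4 25 0 0 -9 0.2; -1 0.4 50 0 0 -18 0.2; -1 0.4 80 0 0 -24 0.2; -1 0.4 98 0 0 -24 0.2; -1 0.4 100 0 0 -24 0.2"

```text
t: 18.1
tcp_pos: [0.4208, 0.1195, -0.0333]
tool_rot: [0.12, 0.993, -0.0, -0.001]
force: [-0.4, 0.2, 0.1]
finger_gap: 0.604
gripper_force: 0.0
```

Call:
move_arm --commands "0 0 0 0 0 0 -1; 0 0 0 0 0 0 -1; 0 0 0 0 0 0 -1; 0 0 0 0 0 0 -1; 0 0 0 0 0 0 -1"

```text
t: 18.73
tcp_pos: [0.4217, 0.1196, -0.0317]
tool_rot: [0.119, 0.993, 0.0, 0.001]
force: [-0.6, -0.4, 7.5]
finger_gap: 0.381
gripper_force: 50.4
```

Call:
move_arm --commands "0 0 -50 0 0 9 -1; 0 0 -100 0 0 19 -1; 0 0 -120 0 0 29 -1; 0 0 -120 0 0 39 -1; 0 0 -120 0 0 49 -1"

```text
t: 19.35
tcp_pos: [0.4209, 0.1196, 0.0881]
tool_rot: [0.523, 0.852, 0.0, 0.0]
force: [-0.5, -0.8, -1.0]
finger_gap: 0.383
gripper_force: 50.4
```

```bash
python3 -c "
from h import *
plan((.6385,.049,.05,93),(.6385,.049,-.021,93))"
```

```text
t 19.35 tcp [0.4209 0.1196 0.0881] a 116.95 gap 0.383
(0.6385, 0.049, 0.05, 93) [-161.5  162.    38.1   24. ]
(0.6385, 0.049, -0.021, 93) [ 0.  0. 71.  0.]
```

Call:
move_arm --commands "-35 35 0 0 0 6 -1; -75 75 0 0 0 12 -1; -115 115 0 0 0 18 -1; -150 150 0 0 0 24 -1; -161.5 162 20 0 0 24 -1"

```text
t: 19.98
tcp_pos: [0.6441, 0.0486, 0.0687]
tool_rot: [0.687, 0.726, 0.002, 0.003]
force: [-1.4, 0.2, -0.9]
finger_gap: 0.38
gripper_force: 50.3
```

```bash
python3 -c "
from h import *
plan((.6385,.049,-.018,93));print(pose()[2]['gripper_force'])"
```

```text
t 19.975 tcp [0.6441 0.0486 0.0687] a 93.17 gap 0.38
(0.6385, 0.049, -0.018, 93) [ 0.7 -5.6 86.7  0.2]
50.30472815036774
```

Call:
move_arm --commands "0 0 20 0 0 0 -1; 0 0 40 0 0 0 -1; 0 0 50 0 0 0 -1; 0 0 50 0 0 0 -1; 0 0 50 0 0 0 -1"

```text
t: 20.6
tcp_pos: [0.6397, 0.0503, 0.0184]
tool_rot: [0.687, 0.727, 0.0, 0.001]
force: [0.6, -0.1, -0.3]
finger_gap: 0.378
gripper_force: 50.3
```

```bash
python3 -c "
from h import *
plan((.6385,.049,-.018,93));print(pose()[2]['gripper_force'])"
```

```text
t 20.6 tcp [0.6397 0.0503 0.0184] a 93.29 gap 0.378
(0.6385, 0.049, -0.018, 93) [-1.3 -1.3 36.4  0.3]
50.28836488723755
```

Call:
move_arm --commands "-1.3 -1.3 15 0 0 0 -1; -1.3 -1.3 30 0 0 0 -1; -1.3 -1.3 36.5 0 0 0 -1; -1.3 -1.3 36.5 0 0 0 -1; -1.3 -1.3 36.5 0 0 0 -1"

```text
t: 21.22
tcp_pos: [0.638, 0.0489, -0.0191]
tool_rot: [0.687, 0.727, -0.0, -0.0]
force: [0.5, 0.1, -2.2]
finger_gap: 0.381
gripper_force: 50.3
```

Call:
move_arm --commands "0 0 0 0 0 0 0; 0 0 0 0 0 0 0; 0 0 0 0 0 0 0; 0 0 -20 0 0 0 0; 0 0 -60 0 0 0 0"

```text
t: 21.85
tcp_pos: [0.6367, 0.0489, 0.0413]
tool_rot: [0.687, 0.727, -0.001, -0.001]
force: [1.1, -0.2, 0.0]
finger_gap: 0.496
gripper_force: 0.0
```

Call:
move_arm --commands "0 0 -50 0 0 0 0; -45 -30 -70 0 0 0 -1; -90 -57 -70 0 0 0 -1; -135 -84 -70 0 0 0 -1; -180 -112 -70 0 0 0 -1"

```text
t: 22.48
tcp_pos: [0.5363, -0.1388, 0.1131]
tool_rot: [0.686, 0.727, 0.0, 0.001]
force: [0.6, -0.8, -0.8]
finger_gap: -0.006
gripper_force: 0.0
```

```bash
cat > nest.py <<'E'
from h import *
import sys
# feeder frame estimate
s=shot('scene','n_'+sys.argv[1]); 
im=s['image']; o=[int(v) for v in proj(s,(.6385,.049,.012))]
x,y=o; cv2.imwrite('pics/nn_'+sys.argv[1]+'.png',cv2.resize(im[y-60:y+60,x-80:x+80,::-1],None,fx=4,fy=4,interpolation=2)); print(o)
E
python3 nest.py 1; python3 -c "
from h import *
plan((.5185,-.167,.11,93.3),(.5185,-.167,.008,93.3))"
```

```text
[306, 284]
t 22.525 tcp [ 0.5332 -0.144   0.1128] a 93.12 gap 0.001
(0.5185, -0.167, 0.11, 93.3) [-22.1 -16.    2.8  -0.2]
(0.5185, -0.167, 0.008, 93.3) [  0.   0. 102.   0.]
```

View pics/nn_1.png

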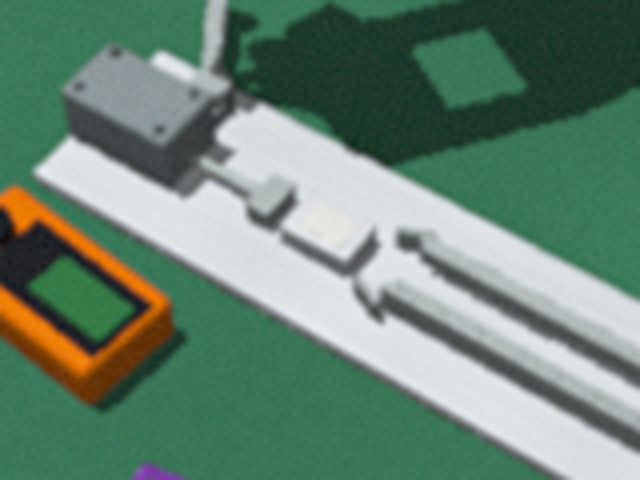

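Cell lies squarely on the nest. Now the lever.

Call:
move_arm --commands "-22 -16 0 0 0 0 -1; -22 -16 35 0 0 0 -1; -22 -16 70 0 0 0 -1; -22 -16 100 0 0 0 -1; -22 -16 107 0 0 0 -1"

```text
t: 23.15
tcp_pos: [0.5212, -0.1597, 0.0037]
tool_rot: [0.687, 0.727, -0.0, -0.001]
force: [-0.1, 0.7, 1.3]
finger_gap: -0.002
gripper_force: 0.0
```

Call:
move_arm --commands "0 0 0 0 0 0 -1; 0 0 0 0 0 0 -1; 0 0 0 0 0 0 -1; 0 0 0 0 0 0 -1; 0 0 0 0 0 0 -1"

```text
t: 23.78
tcp_pos: [0.5219, -0.1601, 0.0045]
tool_rot: [0.687, 0.727, 0.0, 0.0]
force: [-0.4, 0.2, -0.3]
finger_gap: 0.001
gripper_force: 0.0
```

```bash
python3 -c "
from h import *
plan((.5185,-.167,.005,93.3))"
```

```text
t 23.775 tcp [ 0.5219 -0.1601  0.0045] a 93.28 gap 0.001
(0.5185, -0.167, 0.005, 93.3) [-6.6 -3.8 -0.5 -0. ]
```

Call:
move_arm --commands "3.4 -3.8 0 0 0 0 -1; 15.4 -10.8 0 0 0 0 -1; 29 -16.2 0 0 0 0 -1; 43.4 -19.3 0 0 0 0 -1; 57 -20.4 0 0 0 0 -1"

```text
t: 24.4
tcp_pos: [0.496, -0.105, 0.0043]
tool_rot: [0.686, 0.728, -0.002, -0.001]
force: [-3.7, -7.1, 2.3]
finger_gap: -0.0
gripper_force: 3.5
```

Call:
move_arm --commands "14.2 1.2 0 0 0 0 -1; 28.2 4.4 0 0 0 0 -1; 41.4 9.7 0 0 0 0 -1; 54.4 17.7 0 0 0 0 -1; 60 17.7 0 0 0 0 -1"

```text
t: 25.02
tcp_pos: [0.5085, -0.051, 0.0039]
tool_rot: [0.682, 0.731, -0.007, 0.001]
force: [-16.0, -51.7, -0.1]
finger_gap: -0.001
gripper_force: 25.1
```

Call:
move_arm --commands "0 0 0 0 0 0 -1; 0 0 0 0 0 0 -1; 0 0 0 0 0 0 -1; 0 0 0 0 0 0 -1; 0 0 0 0 0 0 -1"

```text
t: 25.65
tcp_pos: [0.5083, -0.0514, 0.0039]
tool_rot: [0.684, 0.729, -0.006, 0.0]
force: [-13.5, -36.7, -1.4]
finger_gap: -0.003
gripper_force: 18.0
```

```bash
python3 -c "
from h import *
plan((.5122,-.041,.005,93.3)); shot('scene','l1'); shot('wrist','l1w')
s=load('l1'); print('knob exp',proj(s,(.5923-.078-.0027,-.0791-.0039+.054,.07)))"
```

```text
t 25.65 tcp [ 0.5083 -0.0514  0.0039] a 93.68 gap -0.003
(0.5122, -0.041, 0.005, 93.3) [10.1  4.6 -1.1  0.4]
knob exp (np.float64(312.68714862350896), np.float64(225.29198634251597))
```

Call:
move_arm --commands "-8 0 0 0 0 0 -1; -20.6 -8 0 0 0 0 -1; -33.8 -13.3 0 0 0 0 -1; -47.8 -16.5 0 0 0 0 -1; -62 -17.7 0 0 0 0 -1"

```text
t: 26.38
tcp_pos: [0.4992, -0.1073, 0.0046]
tool_rot: [0.687, 0.727, 0.0, 0.001]
force: [1.3, -1.2, -0.1]
finger_gap: -0.003
gripper_force: 1.2
```

Call:
move_arm --commands "-13.7 1.1 0 0 0 0 -1; -28.1 4.2 0 0 0 0 -1; -41.7 9.6 0 0 0 0 -1; -53.7 16.6 0 0 0 0 -1; -66 16.7 0 0 0 0 -1"

```text
t: 27.0
tcp_pos: [0.5189, -0.1716, 0.004]
tool_rot: [0.686, 0.727, -0.0, -0.0]
force: [-0.3, -0.1, 0.5]
finger_gap: -0.0
gripper_force: 0.0
```

Call:
move_arm --commands "-5 0 -20 0 0 0 -1; -5 0 -60 0 0 0 -1; -5 0 -110 0 0 0 -1; -5 0 -130 0 0 0 0; -5 0 -130 0 0 0 0.2"

```text
t: 27.62
tcp_pos: [0.5196, -0.1767, 0.1357]
tool_rot: [0.687, 0.727, 0.0, 0.001]
force: [0.1, 0.0, 0.1]
finger_gap: 0.417
gripper_force: 0.0
```

```bash
cat > track.py <<'E'
from h import *
import sys
# compare scene picture with reference before loading (scene0): white-patch cells in the track / knob at home
s=shot('scene','t_'+sys.argv[1]); im=s['image']
g=cv2.cvtColor(im,cv2.COLOR_RGB2GRAY)
def kn(u,v,r=12):
    a=g[v-r:v+r,u-r:u+r]; p=np.argwhere(a<45); return p.mean(0)[::-1]+[u-r,v-r] if len(p) else None, len(p)
u,v=proj(s,(.517,-.137,.055)); print('knob exp',u,v,'dark',kn(int(u),int(v)))
c,sn=np.cos(.05),np.sin(.05)
for y in range(-30,250,10):
    row=[im[int(round(v)),int(round(u))].tolist() for x in (-6,0,6) for u,v in [proj(s,(.6385+c*x/1e3-sn*y/1e3,.049+sn*x/1e3+c*y/1e3,.03))]]
    print(y,row)
plan((.47,.15,.2,93))
E
python3 track.py 1
```

```text
knob exp 279.76817078385204 213.4057983041668 dark (array([279.83606557, 213.90163934]), 61)
-30 [[78, 83, 81], [72, 76, 74], [82, 86, 85]]
-20 [[211, 216, 220], [162, 169, 172], [201, 207, 212]]
-10 [[173, 177, 183], [208, 215, 219], [218, 223, 226]]
0 [[181, 186, 190], [222, 224, 226], [219, 223, 226]]
10 [[193, 200, 203], [220, 223, 225], [219, 222, 224]]
20 [[183, 188, 194], [216, 223, 224], [220, 224, 226]]
30 [[159, 167, 169], [200, 205, 211], [172, 178, 181]]
40 [[218, 223, 226], [219, 224, 225], [223, 227, 229]]
50 [[227, 227, 222], [231, 231, 226], [226, 225, 221]]
60 [[228, 229, 223], [231, 230, 226], [230, 230, 224]]
70 [[229, 230, 224], [229, 229, 225], [232, 230, 225]]
80 [[219, 224, 227], [220, 224, 227], [215, 221, 223]]
90 [[85, 88, 89], [85, 89, 90], [109, 116, 116]]
100 [[101, 104, 108], [204, 209, 215], [216, 224, 227]]
110 [[103, 107, 110], [216, 220, 227], [211, 218, 221]]
120 [[100, 104, 105], [219, 223, 226], [214, 218, 223]]
130 [[103, 107, 111], [216, 222, 226], [219, 223, 227]]
140 [[102, 105, 109], [218, 222, 228], [217, 223, 224]]
150 [[89, 94, 95], [219, 224, 227], [219, 223, 226]]
160 [[116, 121, 122], [220, 225, 228], [222, 226, 228]]
170 [[111, 114, 116], [216, 223, 225], [218, 223, 225]]
180 [[98, 102, 103], [222, 227, 230], [220, 225, 227]]
190 [[85, 89, 92], [218, 225, 227], [222, 225, 228]]
200 [[104, 106, 108], [214, 221, 226], [218, 224, 226]]
210 [[90, 94, 93], [201, 207, 212], [221, 224, 227]]
220 [[89, 92, 94], [203, 208, 215], [219, 224, 226]]
230 [[87, 93, 91], [185, 190, 192], [221, 224, 227]]
240 [[93, 96, 98], [218, 225, 229], [222, 225, 228]]
t 27.675 tcp [ 0.5186 -0.1762  0.1343] a 93.28 gap 0.51
(0.47, 0.15, 0.2, 93) [ 3.284e+02 -2.980e+01 -6.570e+01  3.000e-01]
```

Call:
move_arm --commands "58 -10 -30 0 0 0 0.2; 116 -20 -60 0 0 0 0.2; 174 -30 -65 0 0 0 0.2; 232 -35 -65 0 0 0 0.2; 285 -40 -65 0 0 0 0.2"

```text
t: 28.3
tcp_pos: [0.4607, 0.1079, 0.1977]
tool_rot: [0.686, 0.727, -0.001, -0.001]
force: [1.2, -0.2, -0.1]
finger_gap: 0.6
gripper_force: 0.0
```

Call:
move_arm --commands "30 -10 0 0 0 -10 0.2; 45 -15 0 0 0 -20 0.2; 45 -20 0 0 0 -30 0.2; 45 -20 0 0 0 -30 0.2; 45 -20 0 0 0 -30 0.2"

```text
t: 28.92
tcp_pos: [0.4398, 0.1495, 0.1983]
tool_rot: [0.476, 0.879, -0.001, -0.001]
force: [0.3, -0.9, 0.9]
finger_gap: 0.598
gripper_force: 0.0
```

```bash
python3 cells.py 2; python3 -c "
from h import *
plan((.4465,.2135,.03,169.7),(.4465,.2135,-.029,169.7))"
```

```text
[470.  16.] 1993 ctr [0.4591 0.3859] LxW [37.  53.7] long-axis 15.4
[391.  81.] 2144 ctr [0.4327 0.2966] LxW [37.6 52.2] long-axis 13.3
[354. 161.] 1720 ctr [0.4466 0.2127] LxW [35.5 52.6] long-axis 170.3
t 28.975 tcp [0.4401 0.1494 0.1986] a 123.14 gap 0.599
(0.418, 0.121, 0.2, 92.7) [-11.7 -34.   -1.4  30.4]
t 28.975 tcp [0.4401 0.1494 0.1986] a 123.14 gap 0.599
(0.4465, 0.2135, 0.03, 169.7) [ 50.1  40.4 168.6 -46.6]
(0.4465, 0.2135, -0.029, 169.7) [ 0.  0. 59.  0.]
```

Call:
move_arm --commands "20 16 30 0 0 -10 0.2; 40 32 60 0 0 -20 0.2; 50 40 100 0 0 -30 0.2; 50 40 140 0 0 -40 0.2; 50 40 168 0 0 -47 0.2"

```text
t: 29.6
tcp_pos: [0.4459, 0.2133, 0.0293]
tool_rot: [0.083, 0.997, -0.0, -0.001]
force: [0.5, -0.4, 0.4]
finger_gap: 0.599
gripper_force: 0.0
```

Call:
move_arm --commands "0 0 25 0 0 0 0.2; 0 0 50 0 0 0 0.2; 0 0 59 0 0 0 0.2; 0 0 59 0 0 0 0.2; 0 0 59 0 0 0 0.2"

```text
t: 30.22
tcp_pos: [0.4469, 0.2136, -0.0271]
tool_rot: [0.085, 0.996, 0.0, 0.001]
force: [-0.4, -0.5, 0.0]
finger_gap: 0.598
gripper_force: 0.0
```

Call:
move_arm --commands "0 0 0 0 0 0 -1; 0 0 0 0 0 0 -1; 0 0 0 0 0 0 -1; 0 0 0 0 0 0 -1; 0 0 0 0 0 0 -1"

```text
t: 30.85
tcp_pos: [0.4469, 0.2137, -0.0265]
tool_rot: [0.085, 0.996, 0.0, 0.001]
force: [-0.5, -0.1, 4.8]
finger_gap: 0.376
gripper_force: 49.2
```

Call:
move_arm --commands "0 0 -50 0 0 9 -1; 0 0 -100 0 0 19 -1; 0 0 -120 0 0 29 -1; 0 0 -120 0 0 39 -1; 0 0 -120 0 0 49 -1"

```text
t: 31.48
tcp_pos: [0.4462, 0.2136, 0.0932]
tool_rot: [0.493, 0.87, 0.001, 0.001]
force: [0.1, -0.4, -1.1]
finger_gap: 0.372
gripper_force: 50.3
```

```bash
python3 -c "
from h import *
plan((.6385,.049,.08,93.3))"
```

```text
t 31.475 tcp [0.4462 0.2136 0.0932] a 120.95 gap 0.372
(0.6385, 0.049, 0.08, 93.3) [-240.    80.3   13.2   27.7]
```

Call:
move_arm --commands "-50 17 0 0 0 7 -1; -105 35 0 0 0 14 -1; -160 54 0 0 0 21 -1; -210 71 0 0 0 27.7 -1; -240 80 0 0 0 27.7 -1"

```text
t: 32.1
tcp_pos: [0.6413, 0.0477, 0.0926]
tool_rot: [0.686, 0.728, 0.001, 0.001]
force: [0.4, 0.8, -1.8]
finger_gap: 0.375
gripper_force: 50.3
```

Call:
move_arm --commands "0 0 20 0 0 0 -1; 0 0 40 0 0 0 -1; 0 0 55 0 0 0 -1; 0 0 55 0 0 0 -1; 0 0 55 0 0 0 -1"

```text
t: 32.72
tcp_pos: [0.6397, 0.0501, 0.0378]
tool_rot: [0.685, 0.729, 0.0, 0.0]
force: [0.4, 0.3, -0.5]
finger_gap: 0.369
gripper_force: 50.3
```

```bash
python3 -c "
from h import *
plan((.6385,.049,-.012,93.3))"
```

```text
t 32.725 tcp [0.6397 0.0501 0.0378] a 93.59 gap 0.369
(0.6385, 0.049, -0.012, 93.3) [-1.  -1.2 49.8  0.3]
```

Call:
move_arm --commands "-1 -1.2 20 0 0 0 -1; -1 -1.2 40 0 0 0 -1; -1 -1.2 50 0 0 0 -1; -1 -1.2 50 0 0 0 -1; -1 -1.2 50 0 0 0 -1"

```text
t: 33.35
tcp_pos: [0.6384, 0.0488, -0.0125]
tool_rot: [0.685, 0.729, 0.0, 0.0]
force: [-0.1, -0.0, -0.9]
finger_gap: 0.374
gripper_force: 50.3
```

Call:
move_arm --commands "0 0 0 0 0 0 0; 0 0 0 0 0 0 0; 0 0 0 0 0 0 0; 0 0 -20 0 0 0 0; 0 0 -60 0 0 0 0"

```text
t: 33.98
tcp_pos: [0.6367, 0.0489, 0.0473]
tool_rot: [0.685, 0.729, -0.001, -0.001]
force: [-0.2, 0.4, -0.2]
finger_gap: 0.499
gripper_force: 0.0
```

Call:
move_arm --commands "0 0 -50 0 0 0 0; -50 -32 -65 0 0 0 -1; -100 -64 -65 0 0 0 -1; -150 -96 -65 0 0 0 -1; -195 -124 -65 0 0 0 -1"

```text
t: 34.6
tcp_pos: [0.5259, -0.1553, 0.114]
tool_rot: [0.685, 0.729, 0.0, 0.001]
force: [0.7, -0.6, 0.5]
finger_gap: -0.0
gripper_force: 0.0
```

```bash
cat > nestchk.py <<'E'
from h import *
import sys
s=shot('scene','n_'+sys.argv[1]); im=s['image']; hsv=cv2.cvtColor(im,cv2.COLOR_RGB2HSV)
r=np.load('pics/n_1.npz')['image'] # reference: cell 1 properly on nest
u,v=map(int,proj(s,(.6385,.049,.02))); d=cv2.absdiff(im,r)[v-35:v+25,u-35:u+35].max(2); print('diff>40 px',(d>40).sum())
plan((.520,-.165,.11,93.3),(.520,-.165,.005,93.3))
E
python3 nestchk.py 2
```

```text
diff>40 px 319
t 34.65 tcp [ 0.5232 -0.1606  0.1138] a 93.39 gap 0.001
(0.52, -0.165, 0.11, 93.3) [-4.2 -3.5  3.8  0.1]
(0.52, -0.165, 0.005, 93.3) [  0.   0. 105.   0.]
```

```bash
cat > prof.py <<'E'
from h import *
import sys
s=shot('scene','p_'+sys.argv[1]); im=s['image'].astype(int)
c,sn=np.cos(.05),np.sin(.05)
f=lambda x,y:[int(round(k)) for k in proj(s,(.6385+c*x/1e3-sn*y/1e3,.049+sn*x/1e3+c*y/1e3,.03))]
# cream patch score R-B per (x,y)
for x in (-20,-12,-6,0,6,12,20): print('x%4d'%x,' '.join('%3d'%(lambda p:im[p[1],p[0],0]-im[p[1],p[0],2])(f(x,y)) for y in range(-30,250,10)))
print('     y',' '.join('%3d'%y for y in range(-30,250,10)))
E
python3 prof.py 2
```

```text
x -20  -6  -6  -6  -9  -7  -7  -7  -8  -5  -8  -8  -6  -8  -8  -8 -11 -10  -8 -11  -8  -9  -7  -8  -9  -9 -10 -12 -10
x -12 -10  -6   3   1  -2  -7 -12  -8   2  -5  -3 -12  -3  -3  -7 -10  -6  -2  -4  -5  -4  -4  -6  -1  -5  -4  -4  -5
x  -6  -3  -6   4   5   5  -6  -4  -7   6   7   6  -7  -7  -4  -6  -5  -5  -5  -6  -7  -5  -5  -4  -6  -4  -3  -5  -3
x   0  -2 -10   5   6   6  -6  -4 -10   4   6   6  -5  -4  -9 -10  -8  -9 -12 -11 -10  -8  -8  -9  -9 -10 -11  -9 -13
x   6  -6  -6   5   7   7  -9  -3  -6   4   5   5 -10  -5 -10  -8  -9  -7  -6  -4  -6  -7  -4  -5  -8  -5  -4  -7  -7
x  12  -2 -12  -3  -5  -3 -10  -5  -5  -2  -7  -8  -9  -9 -11 -10  -8 -12  -9  -8  -9  -9 -10 -10 -10 -13  -5 -10 -10
x  20  -5 -10  -5  -6  -5  -5  -4 -10  -6  -7  -8 -11 -11  -7  -8  -8  -8 -10  -6  -8  -8  -8  -7  -6 -11  -7  -7 -10
     y -30 -20 -10   0  10  20  30  40  50  60  70  80  90 100 110 120 130 140 150 160 170 180 190 200 210 220 230 240
```

The cream-patch profile shows cell 2 centred on the nest and cell 1 at 60 mm. Push.

Call:
move_arm --commands "-4 -3.5 20 0 0 0 -1; -4 -3.5 60 0 0 0 -1; -4 -3.5 90 0 0 0 -1; -4 -3.5 109 0 0 0 -1; -4 -3.5 109 0 0 0 -1"

```text
t: 35.33
tcp_pos: [0.5239, -0.1577, 0.003]
tool_rot: [0.684, 0.729, -0.0, 0.0]
force: [1.3, -2.2, -1.8]
finger_gap: 0.002
gripper_force: 1.2
```

```bash
python3 -c "
from h import *
plan((.5185,-.167,.005,93.3))"
```

```text
t 35.325 tcp [ 0.5239 -0.1577  0.003 ] a 93.62 gap 0.002
(0.5185, -0.167, 0.005, 93.3) [-8.9 -6.  -2.   0.3]
```

Call:
move_arm --commands "1 -6 0 0 0 0 -1; 13 -13 0 0 0 0 -1; 26.7 -18.4 0 0 0 0 -1; 41 -21.5 0 0 0 0 -1; 54.8 -22.6 0 0 0 0 -1"

```text
t: 35.95
tcp_pos: [0.4955, -0.1048, 0.0045]
tool_rot: [0.684, 0.729, -0.001, -0.0]
force: [-2.9, -7.0, 1.3]
finger_gap: -0.0
gripper_force: 3.8
```

Call:
move_arm --commands "14.2 1.2 0 0 0 0 -1; 28.2 4.4 0 0 0 0 -1; 41.4 9.7 0 0 0 0 -1; 52 17.7 0 0 0 0 -1; 56 17.7 0 0 0 0 -1"

```text
t: 36.58
tcp_pos: [0.5078, -0.0514, 0.004]
tool_rot: [0.682, 0.732, -0.005, 0.0]
force: [-11.1, -33.3, -1.8]
finger_gap: -0.0
gripper_force: 16.5
```

Call:
move_arm --commands "0 0 0 0 0 0 -1; 0 0 0 0 0 0 -1; 0 0 0 0 0 0 -1; 0 0 0 0 0 0 -1; 0 0 0 0 0 0 -1"

```text
t: 37.2
tcp_pos: [0.5076, -0.0517, 0.004]
tool_rot: [0.683, 0.73, -0.004, -0.0]
force: [-9.3, -23.8, -0.5]
finger_gap: -0.002
gripper_force: 11.5
```

Call:
move_arm --commands "-4 0 0 0 0 0 -1; -16.6 -8 0 0 0 0 -1; -29.8 -13.3 0 0 0 0 -1; -43.8 -16.5 0 0 0 0 -1; -58 -17.7 0 0 0 0 -1"

```text
t: 37.83
tcp_pos: [0.4988, -0.1079, 0.0038]
tool_rot: [0.685, 0.729, 0.001, 0.001]
force: [2.4, -1.6, 0.7]
finger_gap: 0.002
gripper_force: 1.2
```

Call:
move_arm --commands "-13.7 1.1 0 0 0 0 -1; -28.1 4.2 0 0 0 0 -1; -41.7 9.6 0 0 0 0 -1; -53.7 16.6 0 0 0 0 -1; -66 16.7 0 0 0 0 -1"

```text
t: 38.45
tcp_pos: [0.5183, -0.1715, 0.003]
tool_rot: [0.684, 0.729, -0.0, -0.0]
force: [0.2, -0.5, 0.3]
finger_gap: 0.002
gripper_force: 0.0
```

Call:
move_arm --commands "-5 0 -50 0 0 0 -1; -5 0 -110 0 0 0 -1; 20 -10 -140 0 0 0 0; 70 -20 -170 0 0 5 0.2; 125 -35 -195 0 0 10 0.2"

```text
t: 39.08
tcp_pos: [0.4749, -0.0479, 0.1992]
tool_rot: [0.747, 0.665, 0.0, -0.0]
force: [0.0, 0.3, 0.2]
finger_gap: 0.596
gripper_force: 0.0
```

```bash
python3 prof.py 3;  python3 -c "
from h import *
plan((.40,.235,.2,53))"
```

```text
x -20  -7  -9  -8  -6  -7  -5  -6  -9  -5  -9  -8  -9  -8  -9 -10  -7  -9 -10 -10  -9  -7  -6 -11  -9  -8 -12  -8 -12
x -12  -8  -7 -10  -7  -6  -6  -7  -8   2  -2  -4 -10  -9  -3  -4   2  -8  -7  -4  -4  -3  -2  -4  -3  -4  -3  -2  -4
x  -6  -4 -10  -9 -11 -10 -12  -9  -5   4   5   6  -9  -7   7   5   6  -3  -6  -6  -4  -7  -4  -5  -5  -6  -4  -5  -3
x   0  -4  -7 -10  -7  -6  -9 -12  -7   4   7   5  -5  -6   6   6   5  -6  -3 -10  -9  -9  -6 -12 -10  -9 -10  -8 -12
x   6  -8 -10  -8  -7  -7  -5 -11  -7   5   5   6  -8 -10   5   4   5 -11  -4  -8  -5  -9  -6  -8  -7  -7  -5  -8  -7
x  12  -5  -9  -7  -7  -8  -8 -10  -6  -1  -4  -8  -8 -12  -8  -7  -4  -9  -7  -8 -10  -9  -8 -11 -12 -12  -8  -8  -8
x  20  -6 -10  -6  -6  -9  -6 -10 -10  -9  -7  -7  -9  -7  -9  -8 -10 -10  -6  -5 -10  -6  -8  -8  -9  -9  -8  -7  -8
     y -30 -20 -10   0  10  20  30  40  50  60  70  80  90 100 110 120 130 140 150 160 170 180 190 200 210 220 230 240
t 39.125 tcp [ 0.4712 -0.0413  0.2013] a 83.43 gap 0.602
(0.4, 0.235, 0.2, 53) [ 266.3 -102.3    1.3   30.4]
```

Two cells are in the track at 60 and 110 mm. Next cell.

Call:
move_arm --commands "50 -19 0 0 0 6 0.2; 105 -40 0 0 0 12 0.2; 160 -61 0 0 0 19 0.2; 215 -83 0 0 0 25 0.2; 266 -102 0 0 0 30 0.2"

```text
t: 39.75
tcp_pos: [0.4023, 0.2284, 0.198]
tool_rot: [0.893, 0.45, -0.001, -0.0]
force: [1.5, 0.9, 0.2]
finger_gap: 0.6
gripper_force: 0.0
```

Call:
move_arm --commands "0 0 0 0 0 0 0.2; 0 0 0 0 0 0 0.2; 0 0 0 0 0 0 0.2; 0 0 0 0 0 0 0.2; 0 0 0 0 0 0 0.2"

```text
t: 40.38
tcp_pos: [0.4042, 0.2262, 0.1982]
tool_rot: [0.893, 0.45, -0.0, -0.0]
force: [-0.7, -0.7, -0.3]
finger_gap: 0.6
gripper_force: 0.0
```

```bash
python3 cells.py 3; python3 -c "
from h import *
plan((.4320,.2985,.03,13.5),(.4465,.2135,-.029,169.7))"
```

```text
[261.  40.] 2392 ctr [0.4596 0.3893] LxW [54.6 38.4] long-axis 13.4
[297. 136.] 1800 ctr [0.4334 0.2984] LxW [52.7 36.3] long-axis 11.7
[593. 335.] 1875 ctr [ 0.5728 -0.1126] LxW [103.9  64.6] long-axis 14.0
t 40.425 tcp [0.4041 0.2264 0.1982] a 53.5 gap 0.598
(0.418, 0.121, 0.2, 92.7) [-76.4  73.8  -1.8 -39.2]
t 40.425 tcp [0.4041 0.2264 0.1982] a 53.5 gap 0.598
(0.432, 0.2985, 0.03, 13.5) [ 74.6 -20.5 168.2  40. ]
(0.4465, 0.2135, -0.029, 169.7) [  -5.7   86.    59.  -156.2]
```

Call:
move_arm --commands "30 -8 30 0 0 10 0.2; 60 -15 60 0 0 20 0.2; 75 -19.3 100 0 0 30 0.2; 75.3 -19.3 140 0 0 40 0.2; 75.3 -19.3 168 0 0 41.8 0.2"

```text
t: 41.05
tcp_pos: [0.4325, 0.2989, 0.0284]
tool_rot: [0.995, 0.102, -0.001, 0.0]
force: [0.4, 0.7, -0.1]
finger_gap: 0.6
gripper_force: 0.0
```

Call:
move_arm --commands "0 0 25 0 0 0 0.2; 0 0 50 0 0 0 0.2; 0 0 57 0 0 0 0.2; 0 0 57 0 0 0 0.2; 0 0 57 0 0 0 0.2"

```text
t: 41.68
tcp_pos: [0.4337, 0.2994, -0.0259]
tool_rot: [0.995, 0.103, 0.001, -0.0]
force: [0.3, 1.1, 0.3]
finger_gap: 0.596
gripper_force: 0.0
```

Call:
move_arm --commands "0 0 0 0 0 0 -1; 0 0 0 0 0 0 -1; 0 0 0 0 0 0 -1; 0 0 0 0 0 0 -1; 0 0 0 0 0 0 -1"

```text
t: 42.3
tcp_pos: [0.4336, 0.2994, -0.0255]
tool_rot: [0.995, 0.103, 0.001, -0.0]
force: [0.7, -0.5, 5.4]
finger_gap: 0.37
gripper_force: 49.1
```

Call:
move_arm --commands "0 0 -50 0 0 -9 -1; 0 0 -100 0 0 -19 -1; 0 0 -120 0 0 -29 -1; 0 0 -120 0 0 -39 -1; 0 0 -120 0 0 -49 -1"

```text
t: 42.92
tcp_pos: [0.4329, 0.2991, 0.0942]
tool_rot: [0.861, 0.508, 0.001, 0.0]
force: [-0.0, 0.1, -1.6]
finger_gap: 0.37
gripper_force: 49.9
```

```bash
python3 -c "
from h import *
plan((.6385,.049,.09,93.3))"
```

```text
t 42.925 tcp [0.4329 0.2991 0.0942] a 61.11 gap 0.37
(0.6385, 0.049, 0.09, 93.3) [-119.7  300.8    4.2  -32.2]
```

Call:
move_arm --commands "-20 50 0 0 0 -7 -1; -41 103 0 0 0 -14 -1; -62 156 0 0 0 -21 -1; -83 209 0 0 0 -28 -1; -104 262 0 0 0 -32.2 -1"

```text
t: 43.55
tcp_pos: [0.6116, 0.0789, 0.0935]
tool_rot: [0.688, 0.726, 0.0, -0.0]
force: [0.1, 1.6, -1.0]
finger_gap: 0.367
gripper_force: 50.0
```

```bash
python3 -c "
from h import *
plan((.6385,.049,.06,93.3))"
```

```text
t 43.55 tcp [0.6116 0.0789 0.0935] a 93.13 gap 0.367
(0.6385, 0.049, 0.06, 93.3) [-31.4  25.3  33.5  -0.2]
```

Call:
move_arm --commands "-15 13 0 0 0 0 -1; -31 25 10 0 0 0 -1; -31 25 30 0 0 0 -1; -31 25 50 0 0 0 -1; -31 25 50 0 0 0 -1"

```text
t: 44.18
tcp_pos: [0.6345, 0.0519, 0.0409]
tool_rot: [0.688, 0.726, -0.002, -0.003]
force: [-0.6, 0.2, -1.1]
finger_gap: 0.369
gripper_force: 50.0
```

```bash
python3 -c "
from h import *
plan((.6385,.049,-.0115,93.3))"
```

```text
t 44.175 tcp [0.6345 0.0519 0.0409] a 93.04 gap 0.369
(0.6385, 0.049, -0.0115, 93.3) [-3.1  3.9 52.4 -0.3]
```

Call:
move_arm --commands "-3 3 15 0 0 0 -1; -3 3 30 0 0 0 -1; -3 3 35 0 0 0 -1; -3 3 35 0 0 0 -1; -3 3 35 0 0 0 -1"

```text
t: 44.8
tcp_pos: [0.641, 0.0479, 0.0086]
tool_rot: [0.688, 0.725, 0.0, 0.0]
force: [0.7, 0.2, -1.3]
finger_gap: 0.367
gripper_force: 50.0
```

```bash
python3 -c "
from h import *
plan((.6385,.049,-.0115,93.3))"
```

```text
t 44.8 tcp [0.641  0.0479 0.0086] a 92.98 gap 0.367
(0.6385, 0.049, -0.0115, 93.3) [ 1.2 -2.4 20.1 -0.3]
```

Call:
move_arm --commands "1.2 -2.4 10 0 0 0 -1; 1.2 -2.4 20 0 0 0 -1; 1.2 -2.4 20 0 0 0 -1; 1.2 -2.4 20 0 0 0 -1; 1.2 -2.4 20 0 0 0 -1"

```text
t: 45.42
tcp_pos: [0.6382, 0.049, -0.0117]
tool_rot: [0.688, 0.725, 0.0, 0.0]
force: [0.1, 0.2, -0.7]
finger_gap: 0.372
gripper_force: 50.0
```

Call:
move_arm --commands "0 0 0 0 0 0 0; 0 0 0 0 0 0 0; 0 0 0 0 0 0 0; 0 0 -20 0 0 0 0; 0 0 -60 0 0 0 0"

```text
t: 46.05
tcp_pos: [0.6369, 0.0491, 0.0483]
tool_rot: [0.688, 0.725, -0.001, -0.001]
force: [0.6, -1.1, 0.2]
finger_gap: 0.505
gripper_force: 0.0
```

Call:
move_arm --commands "0 0 -50 0 0 0 0; -50 -32 -65 0 0 0 -1; -100 -64 -65 0 0 0 -1; -150 -96 -65 0 0 0 -1; -202 -129 -65 0 0 0 -1"

```text
t: 46.68
tcp_pos: [0.5195, -0.1611, 0.115]
tool_rot: [0.688, 0.726, 0.0, 0.001]
force: [0.8, -0.4, 0.2]
finger_gap: 0.001
gripper_force: 0.0
```

Call:
move_arm --commands "0 0 0 0 0 0 -1; 0 0 0 0 0 0 -1; 0 0 0 0 0 0 -1; 0 0 0 0 0 0 -1; 0 0 0 0 0 0 -1"

```text
t: 47.3
tcp_pos: [0.5202, -0.1585, 0.1132]
tool_rot: [0.688, 0.726, -0.0, -0.0]
force: [0.3, 0.2, -0.1]
finger_gap: -0.003
gripper_force: 0.0
```

```bash
python3 prof.py 4; python3 -c "
from h import *
plan((.5205,-.165,.005,93.3))"
```

```text
x -20  -6  -8  -7  -9  -7  -5  -6  -6  -5  -8  -7 -11  -7  -9  -9  -9 -11  -7  -8 -11 -10  -8  -8  -9  -9  -8  -7  -8
x -12  -9  -8   1   0  -2  -7  -9  -7   1  -5  -2  -8  -9  -1  -4   2  -7   0  -6  -2  -7  -5  -4  -1  -5  -4  -5  -6
x  -6  -3  -7   6   6   4  -7  22  -6   6   5   7  -6  -8   6   5   5  -5  -5  -2  -4  -6  -3  -5  -2  -2  -8  -3  -6
x   0  -4  -6   6   5   5  -6  31  -7   5   5   4  -6  -7   5   5   6  -7  -3  -9  -9  -9  -7 -11 -12 -12  -7  -9 -10
x   6  -6  -7   6   5   5  -6  -3  -6   4   6   5 -10 -11   5   4   5  -7  -7 -10  -6  -7  -4  -3  -8  -4  -6  -6  -5
x  12  -3 -12  -4  -8  -8 -13  -3  -6  -2  -6  -8  -9  -7 -10  -9  -1  -7  -8  -7  -7 -10 -10 -11 -10 -10 -11  -8  -8
x  20  -6  -4  -6  -7  -6  -5  -4 -10  -5  -9  -7 -12  -7  -8  -7  -9 -10  -8  -7  -8  -8  -7  -8 -10  -8  -8  -6  -9
     y -30 -20 -10   0  10  20  30  40  50  60  70  80  90 100 110 120 130 140 150 160 170 180 190 200 210 220 230 240
t 47.35 tcp [ 0.5201 -0.1586  0.1131] a 93.06 gap -0.0
(0.5205, -0.165, 0.005, 93.3) [-6.400e+00  1.000e-01  1.081e+02 -2.000e-01]
```

Call:
move_arm --commands "-6.4 0 20 0 0 0 -1; -6.4 0 60 0 0 0 -1; -6.4 0 95 0 0 0 -1; -6.4 0 108 0 0 0 -1; -6.4 0 108 0 0 0 -1"

```text
t: 47.98
tcp_pos: [0.5199, -0.1655, 0.0047]
tool_rot: [0.688, 0.725, -0.0, -0.001]
force: [-0.5, 0.3, 1.1]
finger_gap: 0.0
gripper_force: 0.0
```

Call:
move_arm --commands "8 -2 0 0 0 0 -1; 20 -9 0 0 0 0 -1; 33.5 -14.3 0 0 0 0 -1; 48 -17.4 0 0 0 0 -1; 61.6 -18.5 0 0 0 0 -1"

```text
t: 48.6
tcp_pos: [0.4965, -0.1061, 0.0063]
tool_rot: [0.688, 0.726, -0.002, -0.0]
force: [-6.6, -8.5, -1.8]
finger_gap: 0.003
gripper_force: 4.2
```

Call:
move_arm --commands "14.2 1.2 0 0 0 0 -1; 28.2 4.4 0 0 0 0 -1; 41.4 9.7 0 0 0 0 -1; 52 17.7 0 0 0 0 -1; 56 17.7 0 0 0 0 -1"

```text
t: 49.22
tcp_pos: [0.512, -0.0515, 0.0061]
tool_rot: [0.686, 0.728, -0.003, 0.002]
force: [-6.8, -26.0, -5.2]
finger_gap: 0.002
gripper_force: 13.0
```

Call:
move_arm --commands "0 0 0 0 0 0 -1; 0 0 0 0 0 0 -1; 0 0 0 0 0 0 -1; 0 0 0 0 0 0 -1; 0 0 0 0 0 0 -1"

```text
t: 49.85
tcp_pos: [0.5118, -0.0517, 0.0061]
tool_rot: [0.687, 0.727, -0.002, 0.001]
force: [-5.9, -16.0, -3.0]
finger_gap: -0.0
gripper_force: 8.0
```

Call:
move_arm --commands "-4 0 0 0 0 0 -1; -16.6 -8 0 0 0 0 -1; -29.8 -13.3 0 0 0 0 -1; -43.8 -16.5 0 0 0 0 -1; -58 -17.7 0 0 0 0 -1"

```text
t: 50.48
tcp_pos: [0.4994, -0.1085, 0.0058]
tool_rot: [0.689, 0.725, 0.0, 0.001]
force: [1.5, -2.8, 0.1]
finger_gap: -0.0
gripper_force: 1.2
```

Call:
move_arm --commands "-13.7 1.1 0 0 0 0 -1; -28.1 4.2 0 0 0 0 -1; -41.7 9.6 0 0 0 0 -1; -53.7 16.6 0 0 0 0 -1; -66 16.7 0 0 0 0 -1"

```text
t: 51.1
tcp_pos: [0.5189, -0.1726, 0.005]
tool_rot: [0.688, 0.725, -0.0, -0.0]
force: [0.1, 0.3, -1.2]
finger_gap: 0.001
gripper_force: 0.0
```

Call:
move_arm --commands "-5 0 -50 0 0 0 -1; -5 0 -110 0 0 0 -1; 20 -10 -140 0 0 0 0; 70 -20 -170 0 0 5 0.2; 125 -35 -195 0 0 10 0.2"

```text
t: 51.72
tcp_pos: [0.4768, -0.0485, 0.2013]
tool_rot: [0.751, 0.661, 0.0, -0.0]
force: [0.2, 0.2, 0.4]
finger_gap: 0.595
gripper_force: 0.0
```

Call:
move_arm --commands "50 -16 0 0 0 6 0.2; 105 -33 0 0 0 12 0.2; 160 -50 0 0 0 18 0.2; 215 -67 0 0 0 24 0.2; 270 -85 0 0 0 30 0.2"

```text
t: 52.35
tcp_pos: [0.4247, 0.2305, 0.2001]
tool_rot: [0.896, 0.445, -0.001, -0.0]
force: [0.1, -0.0, 1.1]
finger_gap: 0.599
gripper_force: 0.0
```

```bash
python3 prof.py 5 | sed -n '4p;8p';  python3 -c "
from h import *
plan((.41,.32,.2,53))"
```

```text
x   0  -1  -9  -9  -8  -8 -12 -11  -7   5   6   5  -4  -9   6   7   5  -7 -10   5   6   6  -7  -3 -10  -9 -10  -7  -9
     y -30 -20 -10   0  10  20  30  40  50  60  70  80  90 100 110 120 130 140 150 160 170 180 190 200 210 220 230 240
t 52.4 tcp [0.4225 0.2369 0.2002] a 52.85 gap 0.6
(0.41, 0.32, 0.2, 53) [ 58.7 -60.2   0.2  -0.1]
```

Three are in (60, 110, 160 mm). Last cell.

Call:
move_arm --commands "30 -30 0 0 0 0 0.2; 58 -60 0 0 0 0 0.2; 58 -60 0 0 0 0 0.2; 58 -60 0 0 0 0 0.2; 58 -60 0 0 0 0 0.2"

```text
t: 53.02
tcp_pos: [0.4129, 0.3102, 0.2001]
tool_rot: [0.895, 0.445, -0.001, 0.0]
force: [0.4, 0.1, -0.8]
finger_gap: 0.6
gripper_force: 0.0
```

```bash
python3 cells.py 4; python3 -c "
from h import *
plan((.4596,.389,.03,13.4))"
```

```text
[71. 14.] 2161 ctr [0.3344 0.5983] LxW [85.8 32.1] long-axis 142.9
[304. 119.] 1908 ctr [0.4591 0.3909] LxW [53.8 36.5] long-axis 14.4
t 53.075 tcp [0.413  0.3103 0.2001] a 52.89 gap 0.599
(0.418, 0.121, 0.2, 92.7) [-1.479e+02  1.182e+02  1.000e-01 -3.980e+01]
t 53.075 tcp [0.413  0.3103 0.2001] a 52.89 gap 0.599
(0.4596, 0.389, 0.03, 13.4) [ 90.9 -10.4 170.1  39.5]
```

Call:
move_arm --commands "35 -4 30 0 0 10 0.2; 70 -8 60 0 0 20 0.2; 92 -11.7 100 0 0 30 0.2; 92 -11.7 140 0 0 38.9 0.2; 92 -11.7 170 0 0 38.9 0.2"

```text
t: 53.7
tcp_pos: [0.4589, 0.3909, 0.0284]
tool_rot: [0.993, 0.122, -0.001, 0.0]
force: [-0.0, -0.0, 0.6]
finger_gap: 0.598
gripper_force: 0.0
```

Call:
move_arm --commands "0 0 25 0 0 0 0.2; 0 0 50 0 0 0 0.2; 0 0 57 0 0 0 0.2; 0 0 57 0 0 0 0.2; 0 0 57 0 0 0 0.2"

```text
t: 54.32
tcp_pos: [0.4599, 0.3922, -0.0257]
tool_rot: [0.992, 0.122, 0.001, -0.0]
force: [0.0, -0.2, -0.9]
finger_gap: 0.597
gripper_force: 0.0
```

Call:
move_arm --commands "0 0 0 0 0 0 -1; 0 0 0 0 0 0 -1; 0 0 0 0 0 0 -1; 0 0 0 0 0 0 -1; 0 0 0 0 0 0 -1"

```text
t: 54.95
tcp_pos: [0.4597, 0.3924, -0.0253]
tool_rot: [0.992, 0.123, 0.001, -0.0]
force: [-0.6, -1.2, 5.2]
finger_gap: 0.371
gripper_force: 49.2
```

Call:
move_arm --commands "0 0 -50 0 0 -9 -1; 0 0 -100 0 0 -19 -1; 0 0 -120 0 0 -29 -1; 0 0 -120 0 0 -39 -1; 0 0 -120 0 0 -49 -1"

```text
t: 55.58
tcp_pos: [0.4588, 0.392, 0.0939]
tool_rot: [0.851, 0.526, 0.0, -0.0]
force: [0.9, -0.0, -1.1]
finger_gap: 0.366
gripper_force: 49.9
```

```bash
python3 -c "
from h import *
plan((.6385,.049,.09,93.3))"
```

```text
t 55.575 tcp [0.4588 0.392  0.0939] a 63.42 gap 0.366
(0.6385, 0.049, 0.09, 93.3) [-226.4  314.2    3.9  -29.9]
```

Call:
move_arm --commands "-29 40 0 0 0 -6 -1; -61 85 0 0 0 -12 -1; -94 130 0 0 0 -18 -1; -126 175 0 0 0 -24 -1; -158 220 0 0 0 -29.9 -1"

```text
t: 56.2
tcp_pos: [0.584, 0.15, 0.0933]
tool_rot: [0.687, 0.726, 0.0, -0.0]
force: [0.6, 0.8, -1.6]
finger_gap: 0.368
gripper_force: 49.9
```

Call:
move_arm --commands "0 0 0 0 0 0 -1; 0 0 0 0 0 0 -1; 0 0 0 0 0 0 -1; 0 0 0 0 0 0 -1; 0 0 0 0 0 0 -1"

```text
t: 56.82
tcp_pos: [0.5832, 0.1524, 0.0933]
tool_rot: [0.688, 0.726, -0.0, -0.0]
force: [-0.4, 0.1, -1.3]
finger_gap: 0.369
gripper_force: 49.9
```

```bash
python3 -c "
from h import *
plan((.6385,.049,.02,93.3));print(pose()[2]['gripper_force'])"
```

```text
t 56.825 tcp [0.5832 0.1524 0.0933] a 93.07 gap 0.369
(0.6385, 0.049, 0.02, 93.3) [-106.3   49.7   73.3   -0.2]
49.91537153720856
```

Call:
move_arm --commands "-45 21 0 0 0 0 -1; -90 42 0 0 0 0 -1; -106.3 49.7 10 0 0 0 -1; -106.3 49.7 30 0 0 0 -1; -106.3 49.7 50 0 0 0 -1"

```text
t: 57.45
tcp_pos: [0.638, 0.0484, 0.0422]
tool_rot: [0.689, 0.725, -0.0, -0.001]
force: [1.1, 0.5, -1.8]
finger_gap: 0.368
gripper_force: 49.9
```

Call:
move_arm --commands "0 0 20 0 0 0 -1; 0 0 25 0 0 0 -1; 0 0 25 0 0 0 -1; 0 0 25 0 0 0 -1; 0 0 25 0 0 0 -1"

```text
t: 58.08
tcp_pos: [0.6394, 0.0479, 0.0191]
tool_rot: [0.688, 0.725, 0.001, 0.001]
force: [-0.2, 1.5, -1.2]
finger_gap: 0.369
gripper_force: 49.9
```

```bash
python3 -c "
from h import *
plan((.6385,.049,-.0113,93.3));print(pose()[2]['gripper_force'])"
```

```text
t 58.075 tcp [0.6394 0.0479 0.0191] a 92.98 gap 0.369
(0.6385, 0.049, -0.0113, 93.3) [ 1.1 -0.8 30.4 -0.3]
49.91072416305542
```

Call:
move_arm --commands "1.1 -0.8 12 0 0 0 -1; 1.1 -0.8 25 0 0 0 -1; 1.1 -0.8 30.4 0 0 0 -1; 1.1 -0.8 30.4 0 0 0 -1; 1.1 -0.8 30.4 0 0 0 -1"

```text
t: 58.7
tcp_pos: [0.6378, 0.049, -0.0125]
tool_rot: [0.688, 0.725, -0.0, -0.0]
force: [0.1, -0.0, -1.5]
finger_gap: 0.372
gripper_force: 49.9
```

Call:
move_arm --commands "0 0 0 0 0 0 0; 0 0 0 0 0 0 0; 0 0 0 0 0 0 0; 0 0 -20 0 0 0 0; 0 0 -60 0 0 0 0"

```text
t: 59.32
tcp_pos: [0.6366, 0.0491, 0.0479]
tool_rot: [0.689, 0.725, -0.001, -0.001]
force: [0.9, -1.2, -0.1]
finger_gap: 0.5
gripper_force: 0.0
```

Call:
move_arm --commands "0 0 -50 0 0 0 0; -50 -32 -65 0 0 0 -1; -100 -64 -65 0 0 0 -1; -150 -96 -65 0 0 0 -1; -202 -129 -65 0 0 0 -1"

```text
t: 59.95
tcp_pos: [0.5193, -0.1611, 0.1147]
tool_rot: [0.688, 0.726, 0.0, 0.002]
force: [0.1, -0.5, 0.3]
finger_gap: 0.002
gripper_force: 0.0
```

Call:
move_arm --commands "0 0 0 0 0 0 -1; 0 0 0 0 0 0 -1; 0 0 0 0 0 0 -1; 0 0 0 0 0 0 -1; 0 0 0 0 0 0 -1"

```text
t: 60.58
tcp_pos: [0.5199, -0.1585, 0.1128]
tool_rot: [0.688, 0.726, 0.0, -0.0]
force: [-0.6, 0.2, -0.3]
finger_gap: 0.001
gripper_force: 0.0
```

```bash
python3 prof.py 6|sed -n '2,8p'; python3 -c "
from h import *
plan((.5205,-.165,.005,93.3))"
```

```text
x -12 -10  -7   2   2   0  -7 -12  -7   0  -6  -1  -9 -12  -1  -1   4  -7  -8  -7  -5  -6  -9  -6  -3  -5  -7  -8  -3
x  -6  -6  -6   5   6   5  -8  27  -8   6   7   7  -6  -7   5   7   5  -4  -7   5   6   5  -8  -5  -4  -4  -7  -3  -6
x   0  -3  -6   7   6   4  -5  32  -9   6   5   4  -5  -4   5   6   4  -8  -7   6   4   6  -7  -4 -12 -10 -13  -9 -12
x   6  -5  -6   4   6   5  -7   0  -8   4   4   4  -8 -11   5   6   4  -9  -8   4   5   4  -8  -6  -8  -6  -7  -8  -7
x  12  -2  -8  -4  -3 -12 -11  -2  -5  -2  -6  -7  -8 -10  -7  -9  -2 -10 -12  -4  -5  -3 -12  -7 -10 -12 -12  -8 -10
x  20  -3  -9  -5  -8  -4  -5  -2  -9  -4  -8  -5  -9  -6  -6  -9  -9  -7  -8  -9  -7  -7  -9  -7 -10 -10  -8  -8 -10
     y -30 -20 -10   0  10  20  30  40  50  60  70  80  90 100 110 120 130 140 150 160 170 180 190 200 210 220 230 240
t 60.625 tcp [ 0.5198 -0.1587  0.1127] a 93.06 gap -0.003
(0.5205, -0.165, 0.005, 93.3) [ -6.4   0.4 107.7  -0.2]
```

Call:
move_arm --commands "-6.4 0 20 0 0 0 -1; -6.4 0 60 0 0 0 -1; -6.4 0 95 0 0 0 -1; -6.4 0 108 0 0 0 -1; -6.4 0 108 0 0 0 -1"

```text
t: 61.25
tcp_pos: [0.5196, -0.1655, 0.0043]
tool_rot: [0.688, 0.725, -0.0, -0.001]
force: [-0.1, 0.2, 0.4]
finger_gap: 0.003
gripper_force: 0.0
```

Call:
move_arm --commands "8 -2 0 0 0 0 -1; 20 -9 0 0 0 0 -1; 33.5 -14.3 0 0 0 0 -1; 48 -17.4 0 0 0 0 -1; 61.6 -18.5 0 0 0 0 -1"

```text
t: 61.88
tcp_pos: [0.4962, -0.1062, 0.0058]
tool_rot: [0.688, 0.726, -0.002, -0.0]
force: [-5.2, -8.9, -1.8]
finger_gap: 0.001
gripper_force: 4.4
```

Call:
move_arm --commands "14.2 1.2 0 0 0 0 -1; 28.2 4.4 0 0 0 0 -1; 41.4 9.7 0 0 0 0 -1; 52 17.7 0 0 0 0 -1; 56 17.7 0 0 0 0 -1"

```text
t: 62.5
tcp_pos: [0.5118, -0.0515, 0.0057]
tool_rot: [0.686, 0.728, -0.003, 0.002]
force: [-8.6, -27.0, -4.6]
finger_gap: 0.003
gripper_force: 13.0
```

Call:
move_arm --commands "0 0 0 0 0 0 -1; 0 0 0 0 0 0 -1; 0 0 0 0 0 0 -1; 0 0 0 0 0 0 -1; 0 0 0 0 0 0 -1"

```text
t: 63.12
tcp_pos: [0.5115, -0.0518, 0.0056]
tool_rot: [0.687, 0.727, -0.002, 0.001]
force: [-6.2, -16.8, -3.2]
finger_gap: -0.0
gripper_force: 8.1
```

Call:
move_arm --commands "-4 0 0 0 0 0 -1; -16.6 -8 0 0 0 0 -1; -29.8 -13.3 0 0 0 0 -1; -43.8 -16.5 0 0 0 0 -1; -58 -17.7 0 0 0 0 -1"

```text
t: 63.75
tcp_pos: [0.4991, -0.1086, 0.0054]
tool_rot: [0.689, 0.725, 0.0, 0.001]
force: [2.2, -1.6, -0.1]
finger_gap: 0.001
gripper_force: 1.2
```

Call:
move_arm --commands "-13.7 1.1 0 0 0 0 -1; -28.1 4.2 0 0 0 0 -1; -41.7 9.6 0 0 0 0 -1; -53.7 16.6 0 0 0 0 -1; -66 16.7 0 0 0 0 -1"

```text
t: 64.38
tcp_pos: [0.5186, -0.1726, 0.0046]
tool_rot: [0.688, 0.725, -0.0, -0.0]
force: [-0.7, -0.0, -0.0]
finger_gap: -0.0
gripper_force: 0.0
```

Call:
move_arm --commands "-5 0 -50 0 0 0 -1; -5 0 -110 0 0 0 -1; -5 -30 -170 0 0 0 -1; -5 -70 -200 0 0 0 -1; -5 -90 -200 0 0 0 -1"

```text
t: 65.0
tcp_pos: [0.4279, -0.1823, 0.2074]
tool_rot: [0.688, 0.725, 0.0, 0.002]
force: [0.2, -0.2, -0.4]
finger_gap: 0.003
gripper_force: 0.0
```

```bash
python3 prof.py 7|sed -n '3,5p;8p'; python3 -c "
from h import *
plan((.5205,-.165,.005,93.3));s=shot('scene','fin'); cv2.imwrite('pics/cf.png',cv2.resize(s['image'][130:360,140:480,::-1],None,fx=2.3,fy=2.3,interpolation=2))"
```

```text
x  -6  -6 -13 -10 -10 -10 -10  -9  -9   5   6   6  -7 -11   5   4   5  -6 -12   6   4   4  -9  -7   5   5   5  -9  -4
x   0  -3  -9 -10  -7  -6 -10  -7  -7   4   6   6  -8  -5   5   5   5  -4  -6   4   5   7  -6  -7   6   7   5  -9  -5
x   6  -6 -11 -10  -6  -7  -7 -10  -9   5   6   6 -10 -10   4   4   5 -10 -10   4   5   4 -11  -7   4   6   7  -9  -2
     y -30 -20 -10   0  10  20  30  40  50  60  70  80  90 100 110 120 130 140 150 160 170 180 190 200 210 220 230 240
t 65.05 tcp [ 0.4249 -0.1811  0.2059] a 92.97 gap 0.0
(0.5205, -0.165, 0.005, 93.3) [ 11.1  96.3 200.9  -0.3]
```

View pics/cf.png

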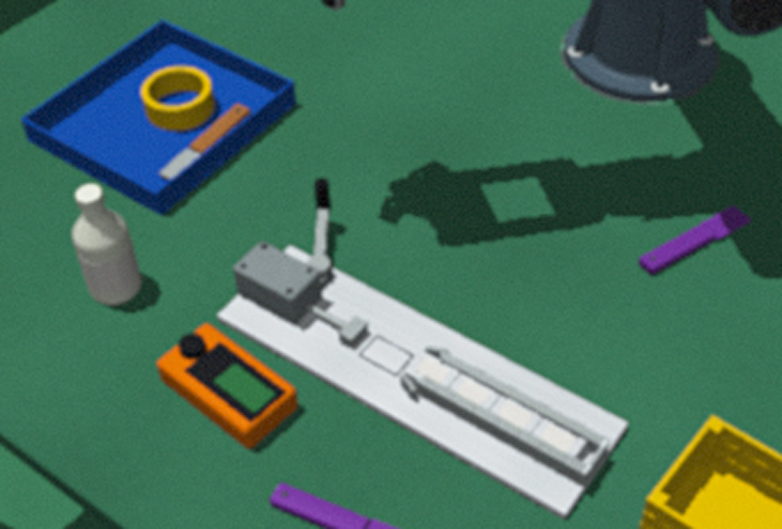

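The final view shows four cells in the track (crop (435–555, 370–440)), the nest empty and the lever home (322,190). Tape (178,97) and scraper (205,140) lie flat in the tray, and the meter, bottle and basket are where they were.

```bash
python3 -c "
from station import ticket
print(ticket.sign_off())"
```

```text
the job is handed in; nothing more can be done
None
```

The job is handed in: the tape and scraper are in the blue tray, all four cells are in the track by lever strokes, the lever is back home, and the bystanders are untouched.

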